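# Set up the soil sieve shaker

## Robot

A 6-joint arm with a two-finger parallel gripper is mounted at the origin on the work surface. World frame = base frame: x ahead of the robot, y to its left, z up, the work surface at z = 0. Lengths are in m, angles in degrees, forces in N, time in s.
With the tool pointing down it reaches from about 0.35 to 0.875 m from the base axis. Payload 4.2 kg.
Tool frame: the origin (TCP) lies midway between the tips of the shut fingers; the grasp point (between the pads) lies 19 mm behind it (r.pinch_z is the distance from the TCP to the grasp point, in m); z points along the fingers, y is the line along which they close (so a half turn about z gives the same grasp; the last joint's range is limited). The gripper opens to 87 mm and grips with 3 to 60 N. Pads are 19 mm wide; open, the fingers measure 117 mm over their backs; the gripper's body (75 mm by 190 mm) begins 51 mm behind the grasp point.
Start: joints at [-49.985, 22.042, 0.453, 0, -68.411, -14.817], TCP at [0.266, -0.565, 0.223] pointing down, gripper open.
Joint ranges: [-179.83, 179.83], [-69.29, 118.12], [-61.27, 80.66], [-181.25, 117.63], [-171.15, -9.14], [-177.46, 177.46]. Speed limits (degrees/s): [159.86, 159.86, 180, 180, 180, 180].

## Interface

Orientations are given as a 3x3 rotation matrix whose columns are the frame's x, y, z axes.
In Python, from station import r, imaging, models gives the robot as it stands. The module is installed in compiled form; this text tells all that it offers.
- The arm moves only by the tool apply_moves, never from a script. Its argument "moves" is a list of rows, each a list of 2 entries, a list of its own where there are three numbers: the shift along the tool's x, y, z in m, then the turn about the tool's z in degrees. A call has 1 to 5 rows; each row shifts and turns the commanded pose from where the row before left it, along the tool's axes as they then stand; what a row does not reach is not made up. A row lasts 1/12 s, in which the tool goes at most 41.7 mm and 7.16 degrees, less where a joint would pass 70% of its speed; a pose out of reach is approached as far as the arm can. A call is refused whole if a number of a shift passes 0.0417 or a number of a turn 7.16, either way. A call with a gripper value outside its range is refused whole. "hand" is the finger opening in m, from 0 to 0.087, set as the call begins (left out, the last holds). The fingers move at their own pace and stop on an object; the grip force is fixed at half the most. Time passes only in rows, so rows that do not move let the fingers close. It gives the time, the measured TCP pose, the force, the opening and the grip force at its end, in the units of the state.
- r.sense(): the state, without advancing time (a new reading comes with each control period).
- imaging.capture(name): name is "side" or "top" or "wrist"; returns a dict with "frame" (384x512x3 uint8, blue, green, red), "intrinsics" (3x3 intrinsics, pixels), "eye" and "orientation" of the camera in the world. Camera axes: x right, y down, z forward; pixel columns grow to the right and rows downward; lengths in m; the calibration is good to about 2 mm. A picture is of the moment at which its call begins. There is no depth.
- r.finish_job(): hands the job in; it is judged then, once.
Trained networks look in a picture, given as the dict that the camera call returned (one of the last four; its "shot" number tells which), for a name from the list of things; names that differ only in an ending like _2 or _b are one class to them, and where a whole thing is asked for, a point or a joint stands for the part that bears it (a point fixed in the world has none). Each returns a list of dicts, best first, with "confidence" (0 to 1); they miss things now and then, are a little off and sometimes report something else, mostly with a low value. They report only what shows in the picture. A call takes as long as a camera call. They do not tell look-alikes from the thing itself.
- models.cut_out(picture, target): "region" (384x512 bool, what is visible of it) and "extent" ([left, top, width, height] as shares, 0 to 1, of the picture: columns of its width, rows of its height, round what is visible of it).
- models.place_of(picture, target): "at" ([column, row] as shares, 0 to 1, of the picture: columns of its width, rows of its height: a listed point, or the origin of a listed thing).
The state is a dict: "time_s": time; "joints": joint angles; "joint_velocities": joint speeds; "effort": joint torques, N m; "tcp_pos": TCP position; "ee_rot": TCP orientation; "wrist_force": force on the tool from outside, world axes, zero at the start; "moment": the same for the moment, N m; "gripper_width": opening from 0.0 (shut) to 1.0 (fully open); "gripper_force": force on a finger pad.
Only numpy, scipy, OpenCV 4.12 (cv2) and the standard library are available. Lean on these libraries where they do the work, as an engineer would, in place of code of your own. Each camera call takes 0.05 s, during which the arm holds its last target. There are 200 camera calls.

## Task

Set up the sieve shaker: swing its tapper arm a good quarter turn out of the way, unscrew the cover cap from the port, lift it out and leave it standing or lying in the black tray. Then stack every sieve tray there is on the shaker's seat, in any order, each fully home with its notch over the key below, and finally swing the tapper arm back straight over the stack. Leave the other things on the table alone.

Things in the scene. Friction and masses are not known exactly. Their poses are not given: they have to be found in the camera images.
- shaker: Bench sieve shaker, fixed: green drum 132 mm across, 45 mm tall, threaded port (52 mm bore) in the middle of its top. Origin: centre of the drum's underside, on the table, z up. +x points from the drum to the post of the tapper arm (post axis at x = 145 mm, 24 mm thick, green foot 30 mm high). It does not move.
- seat (a point): Centre of the drum's top face, 45 mm above the table, axes as the shaker. Round it an eight-sided steel locating rim, 5 mm high, 110 mm inside and 118 mm outside across the flats.
- seat_key (a point): Middle of the top of the seat's key, on the rim's +x (post) side, 57 mm from the centre: an upright steel tab 14 mm wide, 4 mm thick, standing 8 mm above the rim.
- tapper (a joint): Tapper arm on the upright post, rad. 0: it points along the shaker's -x, straight over the seat; it starts near 0. Growing: swings anticlockwise seen from above, free end out to the shaker's -y side. Stops at -0.4 and 1.75. About 1 N at the knob moves it; it stays where left. Bar 22 mm wide, 170 mm long, 205 to 221 mm above the table; rubber disc under its end at 196 mm.
- tapper_knob (a point): On the arm's black upright knob, 145 mm from the hinge axis: a plain round post 28 mm in diameter on the arm's free end, bare from 221 mm to its top at 276 mm above the table. The point is on its axis, 255 mm above the table. Grip it from above.
- tapper_hinge (a point): Point on the arm's vertical hinge axis, 200 mm above the table.
- cap: Grey cover cap screwed into the port, 160 g. Origin: centre of its flange's underside (on the seat when home). Flange 80 mm wide, 6 mm thick; ribbed round knob above, 48 mm wide, from 6 to 42 mm; threaded stem below, 26 mm long, 49 mm wide. Unscrews anticlockwise from above, rising 16 mm a turn; free after 4 to 4.3 rad in several regrasps. Turns easily, stays where left.
- tray: Black plastic tray on the table, 150 x 150 mm, walls 5 mm thick and 22 mm high, floor 5 mm thick; it does not move. Origin: centre of its underside. The cap can stand in it on its stem, the cap's origin then 31 mm above the table.
- sieve1: Sieve tray, one of two or three alike (None: absent): aluminium, eight-sided, 118 mm across flats, walls 4 mm, 46 mm tall, 240 g. Origin: centre of underside. Round foot 105 mm wide, 5.5 mm deep, drops inside the rim below. Inside, a grip bar across the middle along x, 14 mm wide, 20 to 32 mm above the origin; mesh floor at 7 mm. Origin at seat height on the seat, 40.5 mm higher per further tray.
- sieve1_key (a point): Middle of the top of that sieve tray's key, on its +x side 57 mm from its centre: a tab 14 mm wide, 4 mm thick, 8 mm above the rim. Right under it, in the wall's lower edge, is a notch 20 mm wide and 12 mm high, open below, that fits over the key of whatever is below.
- sieve2: Sieve tray, one of two or three alike (None: absent): aluminium, eight-sided, 118 mm across flats, walls 4 mm, 46 mm tall, 240 g. Origin: centre of underside. Round foot 105 mm wide, 5.5 mm deep, drops inside the rim below. Inside, a grip bar across the middle along x, 14 mm wide, 20 to 32 mm above the origin; mesh floor at 7 mm. Origin at seat height on the seat, 40.5 mm higher per further tray.
- sieve2_key (a point): Middle of the top of that sieve tray's key, on its +x side 57 mm from its centre: a tab 14 mm wide, 4 mm thick, 8 mm above the rim. Right under it, in the wall's lower edge, is a notch 20 mm wide and 12 mm high, open below, that fits over the key of whatever is below.
- sieve3: Sieve tray, one of two or three alike (None: absent): aluminium, eight-sided, 118 mm across flats, walls 4 mm, 46 mm tall, 240 g. Origin: centre of underside. Round foot 105 mm wide, 5.5 mm deep, drops inside the rim below. Inside, a grip bar across the middle along x, 14 mm wide, 20 to 32 mm above the origin; mesh floor at 7 mm. Origin at seat height on the seat, 40.5 mm higher per further tray.
- sieve3_key (a point): Middle of the top of that sieve tray's key, on its +x side 57 mm from its centre: a tab 14 mm wide, 4 mm thick, 8 mm above the rim. Right under it, in the wall's lower edge, is a notch 20 mm wide and 12 mm high, open below, that fits over the key of whatever is below.
- pot: Bystander, not part of the job: terracotta pot, 100 mm wide, 85 mm tall.
- jar: Bystander, not part of the job: glass jar with steel lid, 68 mm wide, 90 mm tall.
- caulk_gun: Bystander, not part of the job: blue caulking gun lying flat, about 340 mm long.
- flashing: Bystander, not part of the job: upright tube of rolled aluminium flashing, 110 mm wide, 100 mm tall.
- screwdriver: Bystander, not part of the job: screwdriver lying flat.
- scoop: Bystander, not part of the job: long-handled scoop lying flat, 190 mm.
Not all that is in view belongs to the job. Leave any brown look-alike of the sieve2 alone. Leave any orange look-alike of the sieve3 alone.

How it is judged:
By the outcome, as a careful person would: the job done as asked, in the order asked, and still so for the second after the job is handed in, with the robot touching nothing.
Of sieve1, sieve2, sieve3 only 2 to 3 are there at a start; the rules pass over those that are not, and their reading is None.
At some moment in a run one of sieve1, sieve2, sieve3 may be knocked a few centimetres aside while the robot is not near it.
It also fails if it takes over 210 s, if anything falls off the work surface, if the arm or the gripper's body presses on something with over 40 N, if the wrist force passes 120 N, or if a joint passes its speed limit or range.

## Working session

There is one attempt and no reset: what is moved stays moved. The work goes in short steps, Python scripts to look and compute and a tool call to move; the robot and the scene stay as the last step left them, time stands still between calls to the robot, and variables do not carry over. Pictures are saved under pics/ and viewed, at most 14 in all, crops included, and the job is handed in when it is done.

Besides the shell and the picture viewer there is one more tool, called after "Request:" as name(argument=value, ...) on one line, values as JSON. apply_moves: Moves the arm, as the interface text tells. Its arguments: {"type":"object","properties":{"moves":{"type":"array"},"hand":{"type":"number"}},"required":["moves"]}

```bash
mkdir -p pics; cat > h.py <<'E'
from station import r, imaging, models
import numpy as np, cv2
def ray(p,uv):
    K=np.array(p["intrinsics"]);d=np.array(p["orientation"])@np.linalg.inv(K)@np.array([uv[0],uv[1],1.])
    return np.array(p["eye"]),d
def atz(p,uv,z):
    e,d=ray(p,uv);return e+d*(z-e[2])/d[2]
def proj(p,X):
    c=np.array(p["orientation"]).T@(np.array(X)-np.array(p["eye"]));u=np.array(p["intrinsics"])@c;return u[:2]/u[2]
def px(a): return np.array(a)*[512,384]
E
python3 - <<'E'
from h import *
np.set_printoptions(precision=4,suppress=True)
s=r.sense();print(s["time_s"],s["tcp_pos"],s["ee_rot"],s["gripper_width"],r.pinch_z)
Z=dict(seat=.045,seat_key=.058,tapper_knob=.255,tapper_hinge=.2,cap=.045,tray=0,shaker=0,sieve1=0,sieve1_key=.054,pot=0,jar=0,flashing=0,caulk_gun=0,scoop=0,screwdriver=0)
for n in ["top","side"]:
    p=imaging.capture(n);cv2.imwrite(f"pics/{n}0.png",cv2.resize(p["frame"],(800,600)))
    print(n,p["eye"],p["orientation"])
    for t in Z:
        for d in models.place_of(p,t)[:5]:
            u=px(d["at"]);print(t,round(d["confidence"],2),u.round(1),atz(p,u,Z[t]).round(4)[:2])
E
```

```text
0.0 [ 0.2659 -0.565   0.2214] [[-0.9049 -0.4256 -0.001 ]
 [-0.4256  0.9049  0.002 ]
 [ 0.0001  0.0022 -1.    ]] 0.9998614100155245 0.0187
top [0.283  0.0485 1.6994] [[ 0.0195 -0.9833  0.1808]
 [-0.9998 -0.0201 -0.0016]
 [ 0.0052 -0.1807 -0.9835]]
seat 0.58 [262.4 225.4] [ 0.4656 -0.002 ]
seat_key 0.66 [263.1 225.3] [ 0.4646 -0.0041]
seat_key 0.64 [261.9 208.4] [0.5243 0.0011]
tapper_knob 0.6 [264.5 218.4] [ 0.4643 -0.0018]
tapper_hinge 0.68 [267.6 174.7] [ 0.615  -0.0119]
tapper_hinge 0.19 [227.8 145.2] [0.7119 0.1209]
cap 0.73 [260.4 224. ] [0.4705 0.0051]
tray 0.82 [340.9 251.1] [ 0.3835 -0.287 ]
shaker 0.85 [261.5 221.5] [0.4848 0.0002]
shaker 0.32 [152.9 169. ] [0.6721 0.4053]
sieve1 0.92 [147.  218.2] [0.4885 0.4163]
sieve1 0.82 [214.6 240.8] [0.4114 0.1682]
sieve1 0.81 [270.3 129.7] [ 0.8329 -0.0278]
sieve1 0.76 [201.3 191.9] [0.5896 0.2228]
sieve1 0.66 [ 98.3 183.1] [0.6147 0.603 ]
sieve1_key 0.76 [224. 232.] [0.4387 0.1324]
sieve1_key 0.53 [354.4 160.6] [ 0.7058 -0.3302]
pot 0.82 [161.6 259.7] [0.3402 0.3554]
pot 0.15 [267.4 172. ] [ 0.6695 -0.0191]
jar 0.75 [153.8 167.8] [0.
[... 752 characters left out ...]
1 0.84 [176.5 321.5] [0.6043 0.6053]
sieve1 0.7 [285.5 258.7] [0.3943 0.1934]
sieve1 0.62 [237.6 245.8] [0.5918 0.2139]
sieve1 0.57 [214.5 194.5] [ 0.8552 -0.0442]
sieve1 0.56 [236.4 290.2] [0.4918 0.4101]
sieve1_key 0.74 [277.6 237.4] [0.4477 0.1517]
pot 0.73 [284.7 294.5] [0.3337 0.3517]
jar 0.71 [185.4 273.3] [0.6951 0.4259]
flashing 0.82 [265.3 172.4] [ 0.72   -0.3347]
caulk_gun 0.89 [208.7 220.5] [0.7777 0.1325]
caulk_gun 0.64 [283.4 218.5] [ 0.4925 -0.0268]
caulk_gun 0.56 [327.  193.7] [ 0.3746 -0.2958]
caulk_gun 0.52 [285.4 177. ] [ 0.6095 -0.3418]
scoop 0.49 [332.9 175.8] [ 0.3931 -0.4649]
screwdriver 0.57 [289.4 176.3] [ 0.5935 -0.3573]
screwdriver 0.39 [280.6 234.4] [0.4641 0.0742]
```

View pics/top0.png

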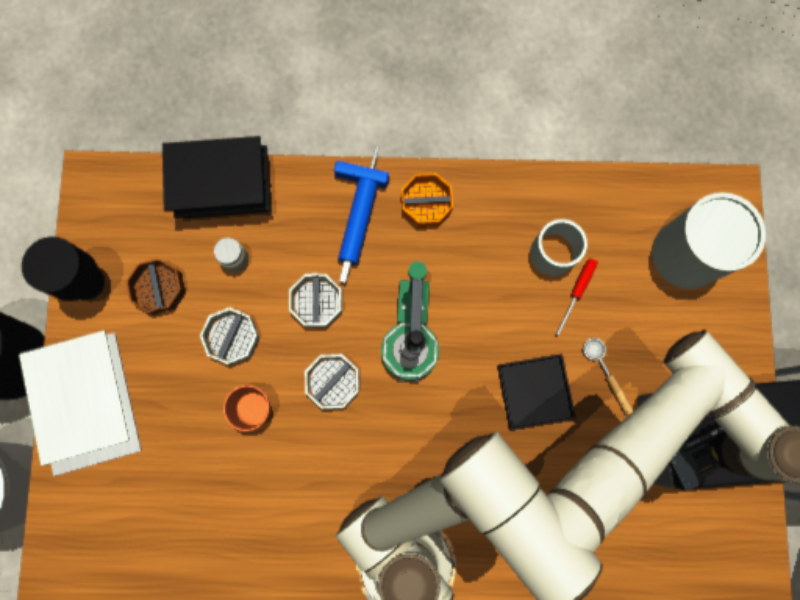

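View pics/side0.png

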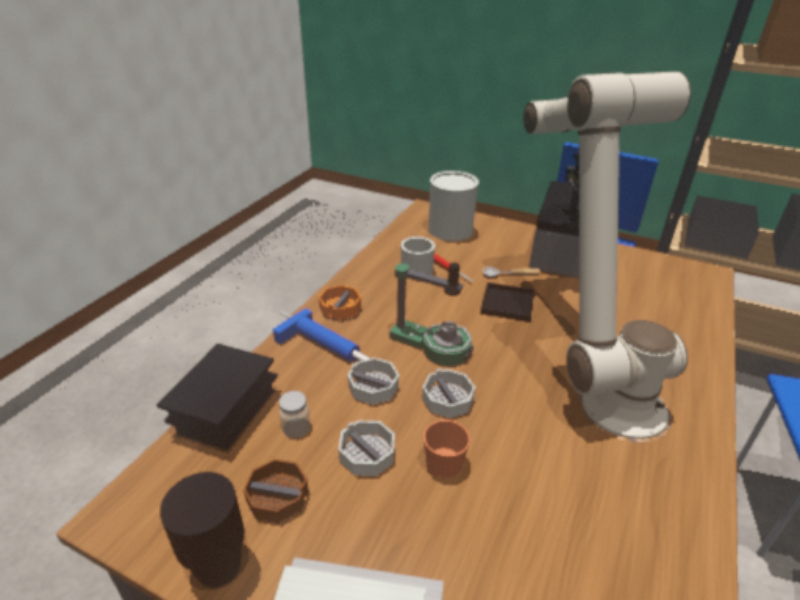

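Request:
apply_moves(moves=[[[0, 0, -0.04], 0], [[0, 0, -0.04], 0], [[0, 0, -0.04], 0], [[0, 0, -0.04], 0], [[0, 0, -0.04], 0]])

```text
time_s: 2.02
tcp_pos: [0.2657, -0.5651, 0.4249]
ee_rot: [[-0.905, -0.426, 0.0], [-0.426, 0.905, -0.001], [-0.0, -0.001, -1.0]]
wrist_force: [1.4, -0.7, -0.7]
gripper_width: 1.001
gripper_force: 0.0
```

Request:
apply_moves(moves=[[[-0.024, 0.03, 0], 0], [[-0.024, 0.03, 0], 0], [[-0.024, 0.03, 0], 0], [[-0.024, 0.03, 0], 0], [[-0.024, 0.03, 0], 0]])

```text
time_s: 2.43
tcp_pos: [0.3107, -0.377, 0.4225]
ee_rot: [[-0.905, -0.425, 0.0], [-0.425, 0.905, -0.0], [-0.0, -0.0, -1.0]]
wrist_force: [0.8, 0.7, 1.3]
gripper_width: 1.001
gripper_force: 0.0
```

Request:
apply_moves(moves=[[[-0.024, 0.03, 0], 0], [[-0.024, 0.03, 0], 0], [[-0.024, 0.03, 0], 0], [[-0.024, 0.03, 0], 0], [[-0.024, 0.03, 0], 0]])

```text
time_s: 2.85
tcp_pos: [0.3552, -0.1902, 0.4229]
ee_rot: [[-0.905, -0.425, 0.001], [-0.425, 0.905, -0.0], [-0.001, -0.001, -1.0]]
wrist_force: [2.3, -0.4, 0.5]
gripper_width: 0.998
gripper_force: 0.0
```

Request:
apply_moves(moves=[[[-0.024, 0.03, 0], 0], [[-0.024, 0.03, 0], 0], [[-0.024, 0.03, 0], 0], [[-0.024, 0.03, 0], 0], [[0, 0, 0], 0]])

```text
time_s: 3.27
tcp_pos: [0.3922, -0.0375, 0.4223]
ee_rot: [[-0.901, -0.433, 0.001], [-0.433, 0.901, 0.002], [-0.001, 0.001, -1.0]]
wrist_force: [-0.5, 0.3, -0.9]
gripper_width: 1.001
gripper_force: 0.0
```

```bash
cat > look.py <<'E'
from h import *
import sys
np.set_printoptions(precision=4,suppress=True)
Z=dict(seat=.045,seat_key=.058,tapper_knob=.255,tapper_hinge=.2,cap=.045,tray=0,shaker=0,sieve1=0,sieve1_key=.054)
def look(cam,names,save=None,n=4):
    p=imaging.capture(cam)
    if save: cv2.imwrite(f"pics/{save}.png",cv2.resize(p["frame"],(800,600)))
    for t in names:
        for d in models.place_of(p,t)[:n]:
            u=px(d["at"]);print(cam,t,round(d["confidence"],2),u.round(1),atz(p,u,Z[t]).round(4)[:2])
    return p
def st():
    s=r.sense();R=np.array(s["ee_rot"]);print("t",s["time_s"],"tcp",np.array(s["tcp_pos"]),"yawx",np.degrees(np.arctan2(R[1,0],R[0,0])).round(2),"F",np.array(s["wrist_force"]).round(1),"g",round(s["gripper_width"]*87,1),"gf",s["gripper_force"],"j",np.array(s["joints"]).round(1));return s
E
python3 - <<'E'
from look import *
s=st();print(np.array(s["ee_rot"]))
p=look("wrist",list(Z),"w1");print(p["eye"],p["orientation"],p["intrinsics"])
E
```

```text
t 3.2667 tcp [ 0.3922 -0.0375  0.4223] yawx -154.34 F [-0.5  0.3 -0.9] g 87.0 gf 0.0 j [ 18.4  -6.3  -5.3  -0.1 -90.9 -82.7]
[[-0.9014 -0.433   0.0006]
 [-0.433   0.9014  0.0016]
 [-0.0012  0.0012 -1.    ]]
wrist seat_key 0.67 [240.8 220.8] [ 0.532  -0.0075]
wrist seat_key 0.31 [319.5 268.8] [0.5596 0.1886]
wrist tapper_knob 0.61 [251.6 243.5] [ 0.4751 -0.0063]
wrist tapper_hinge 0.89 [212.2 298.6] [ 0.6166 -0.0103]
wrist cap 0.72 [256.1 194.2] [ 0.472  -0.0023]
wrist cap 0.56 [328.  215.6] [0.4498 0.15  ]
wrist tray 0.74 [141.7  83.5] [ 0.3784 -0.2918]
wrist tray 0.39 [244.7 220.5] [0.551  0.0072]
wrist tray 0.21 [254.3 194.1] [0.4862 0.0001]
wrist shaker 0.69 [256.1 188.7] [ 0.4736 -0.0017]
wrist shaker 0.33 [314.4 302.6] [0.6739 0.2525]
wrist sieve1 0.92 [319.9 266.1] [0.5794 0.2148]
wrist sieve1 0.81 [347.4 191.7] [0.3944 0.1788]
wrist sieve1_key 0.77 [327.2 215.8] [0.4487 0.1451]
[ 0.3198 -0.0726  0.5836] [[-0.4332  0.8621  0.2628]
 [ 0.9013  0.4137  0.1284]
 [ 0.002   0.2925 -0.9563]] [[282.73     0.     257.881 ]
 [  0.     282.73   192.7868]
 [  0.       0.       1.    ]]
```

View pics/w1.png

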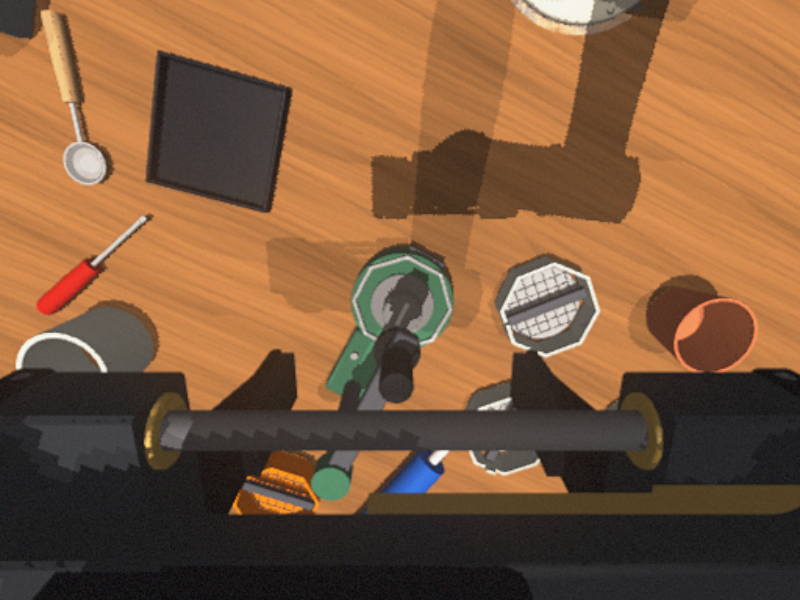

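Request:
apply_moves(moves=[[[-0.0283, -0.0012, 0], 0], [[-0.0283, -0.0012, 0], 0], [[-0.0283, -0.0012, 0], 0], [[0, 0, 0], 0], [[0, 0, 0], 0]])

```text
time_s: 4.18
tcp_pos: [0.4704, -0.0096, 0.4213]
ee_rot: [[-0.905, -0.425, -0.003], [-0.425, 0.905, -0.001], [0.003, 0.0, -1.0]]
wrist_force: [0.4, -0.3, -0.6]
gripper_width: 0.999
gripper_force: 0.0
```

```bash
python3 - <<'E'
from look import *
s=st();p=look("wrist",["tapper_knob","tapper_hinge","cap","seat_key","tray"],n=2)
E
```

```text
t 4.1833 tcp [ 0.4704 -0.0096  0.4213] yawx -154.84 F [ 0.4 -0.3 -0.6] g 86.9 gf 0.0 j [ 18.7   2.2   2.6  -0.  -90.5 -83.5]
wrist tapper_knob 0.9 [260.6 181.7] [ 0.4736 -0.0043]
wrist tapper_knob 0.16 [260.7 156.7] [ 0.4463 -0.0171]
wrist tapper_hinge 0.71 [217.6 251.9] [ 0.6127 -0.0097]
wrist tapper_hinge 0.47 [354.  153.5] [0.3966 0.1002]
wrist cap 0.62 [261.5 155.1] [ 0.4737 -0.    ]
wrist seat_key 0.8 [246.5 181.5] [ 0.53   -0.0053]
wrist tray 0.9 [137.6  38.7] [ 0.3822 -0.2963]
```

Request:
apply_moves(moves=[[[-0.005, 0.003, 0.036], 0], [[0, 0, 0.037], 0], [[0, 0, 0.037], 0], [[0, 0, 0.037], 0], [[0, 0, 0.036], 0]])

```text
time_s: 4.9
tcp_pos: [0.4722, -0.0049, 0.2386]
ee_rot: [[-0.905, -0.426, 0.002], [-0.426, 0.905, 0.001], [-0.002, -0.0, -1.0]]
wrist_force: [-0.2, 0.4, -0.3]
gripper_width: 1.0
gripper_force: 0.0
```

Request:
apply_moves(moves=[[[0, 0, 0], 0], [[0, 0, 0], 0], [[0, 0, 0], 0], [[0, 0, 0], 0], [[0, 0, 0], 0]], hand=0.02)

```text
time_s: 5.32
tcp_pos: [0.4743, -0.0044, 0.2421]
ee_rot: [[-0.905, -0.426, 0.005], [-0.426, 0.905, 0.001], [-0.005, -0.001, -1.0]]
wrist_force: [0.1, 0.1, 0.1]
gripper_width: 0.706
gripper_force: 0.0
```

Request:
apply_moves(moves=[[[0, 0, 0], 0], [[0, 0, 0], 0], [[0, 0, 0], 0], [[0, 0, 0], 0], [[0, 0, 0], 0]])

```text
time_s: 5.73
tcp_pos: [0.473, -0.0047, 0.2396]
ee_rot: [[-0.905, -0.426, 0.0], [-0.426, 0.905, -0.0], [-0.0, -0.0, -1.0]]
wrist_force: [2.0, -2.4, -0.9]
gripper_width: 0.327
gripper_force: 1.8
```

```bash
python3 - <<'E'
from look import *
s=st();R=np.array(s["ee_rot"]);K=np.array(s["tcp_pos"])[:2];H=np.array([.6145,-.0095])
v=K-H;print("r",np.linalg.norm(v),"ang",np.degrees(np.arctan2(-v[1],-v[0])))
v*=.145/np.linalg.norm(v);a=np.radians(6);M=np.array([[np.cos(a),-np.sin(a)],[np.sin(a),np.cos(a)]])
print(R[:2,:2].T@(M@v-v))
E
```

```text
t 5.7333 tcp [ 0.473  -0.0047  0.2396] yawx -154.79 F [ 2.  -2.4 -0.9] g 28.4 gf 1.8164874758804217 j [ 19.2   6.3 -18.4   0.  -65.3 -84. ]
r 0.1416009277238765 ang -1.937873479627022
[ 0.0062 -0.0138]
```

Request:
apply_moves(moves=[[[0, 0, 0], 0], [[0.0031, -0.007, 0], -3], [[0.0062, -0.0138, 0], -6], [[0.0062, -0.0138, 0], -6], [[0.0062, -0.0138, 0], -6]])

```text
time_s: 6.15
tcp_pos: [0.4814, -0.0569, 0.2396]
ee_rot: [[-0.688, -0.726, 0.002], [-0.726, 0.688, 0.001], [-0.002, -0.001, -1.0]]
wrist_force: [3.0, 2.3, -1.8]
gripper_width: 0.314
gripper_force: 30.0
```

Request:
apply_moves(moves=[[[0.0062, -0.0138, 0], -6], [[0.0062, -0.0138, 0], -6], [[0.0062, -0.0138, 0], -6], [[0.0062, -0.0138, 0], -6], [[0.0062, -0.0138, 0], -6]])

```text
time_s: 6.57
tcp_pos: [0.5243, -0.1183, 0.2397]
ee_rot: [[-0.233, -0.972, 0.003], [-0.972, 0.233, 0.002], [-0.003, -0.002, -1.0]]
wrist_force: [3.2, 7.3, 1.2]
gripper_width: 0.318
gripper_force: 30.0
```

```bash
python3 - <<'E'
from look import *
s=st()
E
```

```text
t 6.5667 tcp [ 0.5243 -0.1183  0.2397] yawx -103.48 F [3.2 7.3 1.2] g 27.6 gf 30.00447351951152 j [  4.5  12.7 -10.3  -0.1 -66.8 -17.9]
```

Request:
apply_moves(moves=[[[0.0062, -0.0138, 0], -6], [[0.0062, -0.0138, 0], -6], [[0.0062, -0.0138, 0], -6], [[0.0062, -0.0138, 0], -6], [[0.0062, -0.0138, 0], -6]])

```text
time_s: 6.98
tcp_pos: [0.5914, -0.1495, 0.2397]
ee_rot: [[0.285, -0.959, 0.002], [-0.959, -0.285, 0.004], [-0.003, -0.003, -1.0]]
wrist_force: [-0.9, 11.8, 3.6]
gripper_width: 0.31
gripper_force: 30.0
```

Request:
apply_moves(moves=[[[0.0062, -0.0138, 0], -6], [[0.0062, -0.0138, 0], -6], [[0.0, 0, 0], 0], [[0, 0, 0], 0], [[0, 0, 0], 0]])

```text
time_s: 7.4
tcp_pos: [0.621, -0.1515, 0.2397]
ee_rot: [[0.474, -0.88, 0.001], [-0.88, -0.474, 0.003], [-0.003, -0.002, -1.0]]
wrist_force: [-0.4, 7.9, 3.7]
gripper_width: 0.314
gripper_force: 30.0
```

```bash
python3 - <<'E'
from look import *
s=st();K=np.array(s["tcp_pos"])[:2]
A=np.array([[.473,-.0047],[.4814,-.0569],[.5243,-.1183],K]);
M=np.c_[2*A,np.ones(4)];x=np.linalg.lstsq(M,(A**2).sum(1),rcond=None)[0];print("centre",x[:2],"r",np.sqrt(x[2]+x[0]**2+x[1]**2))
v=K-x[:2];print(np.degrees(np.arctan2(-v[1],-v[0])))
E
```

```text
t 7.4 tcp [ 0.621  -0.1515  0.2397] yawx -61.68 F [-0.4  7.9  3.7] g 27.3 gf 30.00728355254978 j [  0.7  22.8   4.2  -0.2 -71.3  27.7]
centre [ 0.6161 -0.0085] r 0.14315605939357523
91.95046254365104
```

Request:
apply_moves(moves=[[[0, 0, 0], 0], [[0, 0, 0], 0], [[0, 0, 0], 0], [[0, 0, 0], 0], [[0, 0, 0], 0]], hand=0.087)

```text
time_s: 7.82
tcp_pos: [0.62, -0.1547, 0.2393]
ee_rot: [[0.472, -0.882, -0.001], [-0.882, -0.472, -0.0], [-0.0, 0.001, -1.0]]
wrist_force: [-0.2, 0.1, 0.2]
gripper_width: 0.606
gripper_force: 0.0
```

Request:
apply_moves(moves=[[[0, 0, -0.02], 0], [[0, 0, -0.04], 0], [[0, 0, -0.04], 0], [[0, 0, -0.04], 0], [[0, 0, 0], 0]])

```text
time_s: 8.23
tcp_pos: [0.6224, -0.1561, 0.3899]
ee_rot: [[0.472, -0.881, 0.017], [-0.882, -0.472, -0.005], [0.012, -0.013, -1.0]]
wrist_force: [0.4, 0.1, 1.4]
gripper_width: 0.961
gripper_force: 0.0
```

Request:
apply_moves(moves=[[[-0.034, 0.01, 0], 0], [[-0.034, 0.01, 0], 0], [[-0.034, 0.01, 0], 0], [[-0.034, 0.01, 0], 0], [[-0.034, 0.01, 0], 0]])

```text
time_s: 8.65
tcp_pos: [0.4943, -0.0276, 0.3792]
ee_rot: [[0.472, -0.882, -0.0], [-0.882, -0.472, -0.0], [0.0, 0.0, -1.0]]
wrist_force: [1.1, 0.6, 0.3]
gripper_width: 1.001
gripper_force: 0.0
```

Request:
apply_moves(moves=[[[-0.034, 0.01, 0], 7], [[0, 0, 0], 7], [[0, 0, 0], 7], [[0, 0, 0], 7], [[0, 0, 0], 7]])

```text
time_s: 9.07
tcp_pos: [0.4716, -0.0038, 0.3797]
ee_rot: [[-0.119, -0.993, 0.001], [-0.993, 0.119, 0.0], [-0.0, -0.001, -1.0]]
wrist_force: [-0.0, -0.8, -0.3]
gripper_width: 0.998
gripper_force: 0.0
```

Request:
apply_moves(moves=[[[0, 0, 0], 7], [[0, 0, 0], 7], [[0, 0, 0], 7], [[0, 0, 0], 7], [[0, 0, 0], 7]])

```text
time_s: 9.48
tcp_pos: [0.4718, -0.0042, 0.3794]
ee_rot: [[-0.668, -0.745, 0.0], [-0.745, 0.668, -0.0], [0.0, -0.0, -1.0]]
wrist_force: [0.1, -0.4, 0.4]
gripper_width: 1.001
gripper_force: 0.0
```

Request:
apply_moves(moves=[[[0, 0, 0], 7], [[0, 0, 0], 7], [[0, 0, 0], 7], [[0, 0, 0], 7], [[0, 0, 0], 7]])

```text
time_s: 9.9
tcp_pos: [0.4718, -0.0042, 0.3794]
ee_rot: [[-0.974, -0.227, 0.0], [-0.227, 0.974, -0.0], [0.0, -0.0, -1.0]]
wrist_force: [-0.3, -0.1, 0.5]
gripper_width: 1.0
gripper_force: 0.0
```

Request:
apply_moves(moves=[[[0, 0, 0], 7], [[0, 0, 0], 7], [[0, 0, 0], 7], [[0, 0, 0], 7], [[0, 0, 0], 7]])

```text
time_s: 10.32
tcp_pos: [0.4718, -0.0042, 0.3794]
ee_rot: [[-0.928, 0.373, 0.0], [0.373, 0.928, -0.0], [-0.0, -0.0, -1.0]]
wrist_force: [0.9, -0.7, 0.4]
gripper_width: 0.998
gripper_force: 0.0
```

Request:
apply_moves(moves=[[[0, 0, 0], 7], [[0, 0, 0], 0], [[0, 0, 0], 0], [[0, 0, 0], 0], [[0, 0, 0], 0]])

```text
time_s: 10.73
tcp_pos: [0.4719, -0.0039, 0.3795]
ee_rot: [[-0.88, 0.476, 0.0], [0.476, 0.88, -0.0], [-0.0, -0.0, -1.0]]
wrist_force: [0.6, 0.5, -0.2]
gripper_width: 0.998
gripper_force: 0.0
```

```bash
python3 - <<'E'
from look import *
s=st();L=["seat","cap","seat_key","tapper_hinge","tapper_knob","tray","sieve1","sieve1_key"]
p=look("wrist",L,"w2",n=3)
print(p["eye"]);look("top",["cap","seat_key","tapper_hinge","tapper_knob"],n=1);look("side",["cap","seat_key","tapper_hinge","tapper_knob"],n=1)
E
```

```text
t 10.7333 tcp [ 0.4719 -0.0039  0.3795] yawx 151.59 F [ 0.6  0.5 -0.2] g 86.8 gf 0.0 j [  19.3    2.4   -2.9    0.   -84.7 -137.7]
wrist cap 0.82 [256.1 154.6] [ 0.4707 -0.0068]
wrist seat_key 0.63 [274.2 182.9] [ 0.5282 -0.0016]
wrist tapper_hinge 0.58 [304.3 264.8] [ 0.6132 -0.0083]
wrist tapper_knob 0.57 [212.3 341.9] [ 0.6231 -0.151 ]
wrist tray 0.97 [108.  178.1] [ 0.3791 -0.2891]
wrist sieve1 0.97 [327.1  66.1] [0.399  0.1741]
wrist sieve1 0.84 [319.9 300. ] [ 0.8356 -0.0411]
wrist sieve1 0.69 [390.  146.3] [0.5844 0.2215]
wrist sieve1_key 0.94 [327.6 101.5] [0.4484 0.1388]
[0.4013 0.034  0.541 ]
top cap 0.65 [263.5 222.2] [ 0.4771 -0.0057]
top seat_key 0.17 [343.5 249. ] [ 0.3876 -0.2847]
top tapper_knob 0.83 [311.8 171.5] [ 0.616  -0.1488]
side cap 0.53 [283.6 214.3] [ 0.4843 -0.0016]
side seat_key 0.72 [273.  206.2] [ 0.5409 -0.0172]
side tapper_hinge 0.62 [209.7 218.5] [0.6433 0.3185]
side tapper_knob 0.83 [268.3 150.6] [ 0.6216 -0.1306]
```

View pics/w2.png

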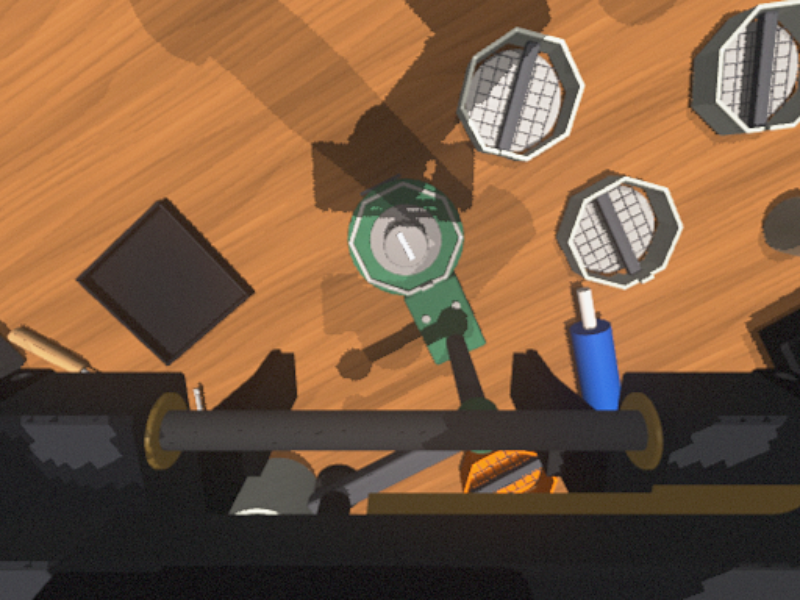

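```bash
cat > fit.py <<'E'
from look import *
from scipy.optimize import minimize
def octo(c,yaw,af,n=30):  # points on octagon of across-flats af, flat facing +x at yaw
    th=np.linspace(0,2*np.pi,n*8,endpoint=False);m=(th+np.pi/8)%(np.pi/4)-np.pi/8
    R=af/2/np.cos(m);return np.c_[c[0]+R*np.cos(th+yaw),c[1]+R*np.sin(th+yaw)]
def score(im,p,x,z,R=0):
    def mean(af):
        P=octo(x[:2],x[2],af);K=np.array(p["intrinsics"]);q=(np.c_[P,np.full(len(P),z)]-np.array(p["eye"]))@np.array(p["orientation"])@K.T
        q=(q[:,:2]/q[:,2:]).astype(np.float32);return cv2.remap(im,q[:,:1],q[:,1:],cv2.INTER_LINEAR).ravel()
    return mean(.114).mean()-.5*mean(.102).mean()-.5*mean(.127).mean()
def ringfit(p,c,z):
    im=cv2.GaussianBlur(p["frame"].min(2).astype(np.float32),(0,0),.8);best=None
    for dx in np.arange(-.012,.0121,.004):
        for dy in np.arange(-.012,.0121,.004):
            for a in np.radians(np.arange(0,45,9)):
                v=score(im,p,[c[0]+dx,c[1]+dy,a],z)
                if best is None or v>best[0]: best=(v,[c[0]+dx,c[1]+dy,a])
    x0=np.array(best[1]);o=minimize(lambda x:-score(im,p,x,z),x0,method="Nelder-Mead",options=dict(initial_simplex=[x0,x0+[.003,0,0],x0+[0,.003,0],x0+[0,0,.08]],xatol=1e-5,fatol=1e-3))
    return o.x[:2],np.degrees(o.x[2])%45,-o.fun
E
python3 - <<'E'
from fit import *
p=imaging.capture("wrist")
print("seat",ringfit(p,(.472,-.001),.050))
for c in [(.40,.175),(.585,.221)]: print("sieve",ringfit(p,c,.046))
p=imaging.capture("top")
print("seat",ringfit(p,(.472,-.001),.050))
for c in [(.40,.175),(.585,.221),(.485,.416)]: print("sieve",ringfit(p,c,.046))
E
```

```text
seat (array([ 0.4714, -0.0007]), np.float64(41.967355754906855), np.float64(72.34947204589844))
sieve (array([0.398 , 0.1744]), np.float64(3.5528547562551074), np.float64(109.4189682006836))
sieve (array([0.5831, 0.2185]), np.float64(1.816504875114152), np.float64(110.2630844116211))
seat (array([ 0.4715, -0.0008]), np.float64(42.61718135799832), np.float64(16.810283660888672))
sieve (array([0.3873, 0.1678]), np.float64(19.424253714409584), np.float64(4.526275634765625))
sieve (array([0.5836, 0.2189]), np.float64(1.8248466293835968), np.float64(31.264297485351562))
sieve (array([0.497 , 0.4122]), np.float64(23.588545988230194), np.float64(57.36793899536133))
```

Request:
apply_moves(moves=[[[0.002, 0.0026, 0.03], 0], [[0, 0, 0.04], 0], [[0, 0, 0.04], 0], [[0, 0, 0.04], 0], [[0, 0, 0.04], 0]], hand=0.07)

```text
time_s: 12.2
tcp_pos: [0.4713, -0.0007, 0.1883]
ee_rot: [[-0.879, 0.477, 0.002], [0.477, 0.879, 0.0], [-0.001, 0.001, -1.0]]
wrist_force: [0.3, 0.2, -0.4]
gripper_width: 0.818
gripper_force: 0.0
```

Request:
apply_moves(moves=[[[0, 0, 0.04], 0], [[0, 0, 0.04], 0], [[0, 0, 0.02], 0], [[0, 0, 0], 0], [[0, 0, 0], 0]])

```text
time_s: 12.62
tcp_pos: [0.4715, -0.0008, 0.0893]
ee_rot: [[-0.879, 0.477, -0.002], [0.477, 0.879, -0.001], [0.001, -0.002, -1.0]]
wrist_force: [0.4, -0.6, 0.3]
gripper_width: 0.802
gripper_force: 0.0
```

Request:
apply_moves(moves=[[[0, 0, 0.02], 0], [[0, 0, 0.01], 0], [[0, 0, 0], 0], [[0, 0, 0], 0], [[0, 0, 0], 0]])

```text
time_s: 13.03
tcp_pos: [0.473, -0.0002, 0.0615]
ee_rot: [[-0.879, 0.477, 0.004], [0.477, 0.879, 0.001], [-0.003, 0.003, -1.0]]
wrist_force: [-0.6, 0.2, -0.9]
gripper_width: 0.804
gripper_force: 0.0
```

```bash
python3 - <<'E'
from look import *
s=st()
E
```

```text
t 13.0333 tcp [ 0.473  -0.0002  0.0615] yawx 151.52 F [-0.6  0.2 -0.9] g 70.0 gf 0.0 j [  19.7   18.5  -32.6    0.   -38.6 -138.2]
```

Request:
apply_moves(moves=[[[0, 0, 0.003], 0], [[0, 0, 0], 0], [[0, 0, 0], 0], [[0, 0, 0], 0], [[0, 0, 0], 0]], hand=0.035)

```text
time_s: 13.45
tcp_pos: [0.4715, -0.0006, 0.0568]
ee_rot: [[-0.879, 0.477, 0.0], [0.477, 0.879, 0.0], [-0.0, 0.0, -1.0]]
wrist_force: [-0.1, -0.3, 1.2]
gripper_width: 0.526
gripper_force: 30.0
```

Request:
apply_moves(moves=[[[0, 0, 0], 0], [[0, 0, 0], 0], [[0, 0, 0], 0], [[0, 0, 0], 0], [[0, 0, -0.0003], -7]])

```text
time_s: 13.87
tcp_pos: [0.4714, -0.0006, 0.0568]
ee_rot: [[-0.931, 0.365, -0.0], [0.365, 0.931, 0.0], [0.0, 0.0, -1.0]]
wrist_force: [0.5, -0.4, -1.1]
gripper_width: 0.52
gripper_force: 30.0
```

Request:
apply_moves(moves=[[[0, 0, -0.0003], -7], [[0, 0, -0.0003], -7], [[0, 0, -0.0003], -7], [[0, 0, -0.0003], -7], [[0, 0, -0.0003], -7]])

```text
time_s: 14.28
tcp_pos: [0.4708, -0.0007, 0.0578]
ee_rot: [[-0.971, -0.239, -0.001], [-0.239, 0.971, -0.0], [0.001, 0.0, -1.0]]
wrist_force: [-1.7, -0.6, -1.9]
gripper_width: 0.522
gripper_force: 30.0
```

```bash
python3 - <<'E'
from look import *
s=st();print(s["moment"])
E
```

```text
t 14.2833 tcp [ 0.4708 -0.0007  0.0578] yawx -166.18 F [-1.7 -0.6 -1.9] g 45.4 gf 29.99686349183321 j [ 19.7  18.8 -32.9  -0.  -38.4 -95.9]
[-0.0303 -0.0085  0.0556]
```

Request:
apply_moves(moves=[[[0, 0, -0.0003], -7], [[0, 0, -0.0003], -7], [[0, 0, -0.0003], -7], [[0, 0, -0.0003], -7], [[0, 0, -0.0004], -7]])

```text
time_s: 14.7
tcp_pos: [0.4708, -0.0008, 0.0593]
ee_rot: [[-0.659, -0.753, -0.001], [-0.753, 0.659, -0.0], [0.001, 0.001, -1.0]]
wrist_force: [-0.1, 0.0, -2.0]
gripper_width: 0.519
gripper_force: 30.0
```

Request:
apply_moves(moves=[[[0, 0, -0.0003], -7], [[0, 0, -0.0003], -7], [[0, 0, -0.0003], -7], [[0, 0, -0.0003], -7], [[0, 0, -0.0004], -7]])

```text
time_s: 15.12
tcp_pos: [0.4708, -0.0008, 0.0609]
ee_rot: [[-0.108, -0.994, -0.001], [-0.994, 0.108, -0.0], [0.0, 0.001, -1.0]]
wrist_force: [-0.0, -0.2, -0.7]
gripper_width: 0.523
gripper_force: 30.0
```

Request:
apply_moves(moves=[[[0, 0, -0.0003], -7], [[0, 0, -0.0003], -7], [[0, 0, -0.0003], -7], [[0, 0, -0.0003], -7], [[0, 0, -0.0004], -7]])

```text
time_s: 15.53
tcp_pos: [0.4708, -0.0008, 0.0625]
ee_rot: [[0.482, -0.876, -0.001], [-0.876, -0.482, -0.0], [-0.001, 0.001, -1.0]]
wrist_force: [-0.5, -0.9, -1.9]
gripper_width: 0.514
gripper_force: 30.0
```

Request:
apply_moves(moves=[[[0, 0, -0.0003], -7], [[0, 0, -0.0003], -7], [[0, 0, -0.0003], -7], [[0, 0, -0.0003], -7], [[0, 0, -0.0004], -7]])

```text
time_s: 15.95
tcp_pos: [0.4708, -0.0007, 0.0641]
ee_rot: [[0.897, -0.441, -0.001], [-0.441, -0.897, -0.0], [-0.001, 0.001, -1.0]]
wrist_force: [-0.8, 0.6, -2.1]
gripper_width: 0.518
gripper_force: 30.0
```

Request:
apply_moves(moves=[[[0, 0, -0.0003], -7], [[0, 0, -0.0003], -7], [[0, 0, -0.0003], -7], [[0, 0, -0.0003], -7], [[0, 0, -0.0004], -7]])

```text
time_s: 16.37
tcp_pos: [0.4708, -0.0007, 0.0657]
ee_rot: [[0.988, 0.153, -0.001], [0.153, -0.988, -0.0], [-0.001, -0.0, -1.0]]
wrist_force: [0.0, 0.1, -2.6]
gripper_width: 0.519
gripper_force: 30.0
```

Request:
apply_moves(moves=[[[0, 0, -0.0003], -7], [[0, 0, -0.0003], -7], [[0, 0, -0.0003], -7], [[0, 0, -0.0003], -7], [[0, 0, -0.0004], -7]])

```text
time_s: 16.78
tcp_pos: [0.4708, -0.0007, 0.0673]
ee_rot: [[0.722, 0.692, -0.001], [0.692, -0.722, -0.0], [-0.001, -0.001, -1.0]]
wrist_force: [0.3, -0.2, -1.5]
gripper_width: 0.52
gripper_force: 30.0
```

```bash
python3 - <<'E'
from look import *
s=st();print(s["moment"])
p=imaging.capture("wrist");cv2.imwrite("pics/w3.png",p["frame"])
E
```

```text
t 16.7833 tcp [ 0.4708 -0.0007  0.0673] yawx 43.82 F [ 0.3 -0.2 -1.5] g 45.3 gf 29.996959771960974 j [ 19.7  17.9 -32.3  -0.  -39.8 114.1]
[-0.1324  0.0502  0.0761]
```

View pics/w3.png

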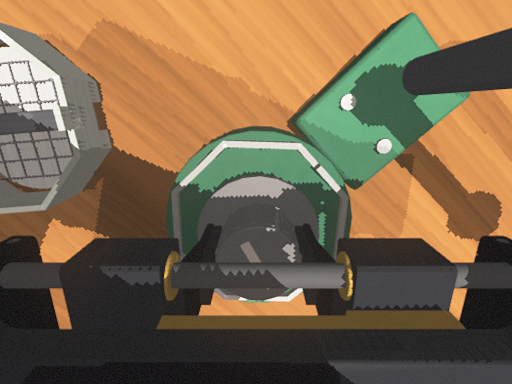

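Request:
apply_moves(moves=[[[0, 0, -0.0003], -5], [[0, 0, -0.0003], -5], [[0, 0, -0.002], 0], [[0, 0, -0.003], 0], [[0, 0, 0], 0]])

```text
time_s: 17.25
tcp_pos: [0.4717, -0.0006, 0.074]
ee_rot: [[0.597, 0.802, 0.001], [0.802, -0.597, 0.0], [0.001, 0.0, -1.0]]
wrist_force: [1.2, -0.2, -1.5]
gripper_width: 0.519
gripper_force: 30.0
```

Request:
apply_moves(moves=[[[0, 0, -0.002], 0], [[0, 0, -0.002], 0], [[0, 0, -0.002], 0], [[0, 0, 0], 0], [[0, 0, 0], 0]])

```text
time_s: 17.67
tcp_pos: [0.4715, -0.0006, 0.0798]
ee_rot: [[0.595, 0.804, 0.0], [0.804, -0.595, 0.0], [0.0, 0.0, -1.0]]
wrist_force: [-0.5, -0.0, -1.6]
gripper_width: 0.522
gripper_force: 30.0
```

Request:
apply_moves(moves=[[[0, 0, -0.03], 0], [[0, 0, -0.03], 0], [[0, 0, -0.03], 0], [[0, 0, -0.03], 0], [[-0.0359, 0.0123, 0], 0]])

```text
time_s: 18.08
tcp_pos: [0.4664, -0.0336, 0.2062]
ee_rot: [[0.589, 0.808, 0.016], [0.808, -0.589, 0.002], [0.011, 0.012, -1.0]]
wrist_force: [1.1, -1.6, -1.6]
gripper_width: 0.522
gripper_force: 30.0
```

Request:
apply_moves(moves=[[[-0.0359, 0.0123, 0], 0], [[-0.0359, 0.0123, 0], 0], [[-0.0359, 0.0123, 0], 0], [[-0.0359, 0.0123, 0], 0], [[-0.0359, 0.0123, 0], 0]])

```text
time_s: 18.5
tcp_pos: [0.4015, -0.219, 0.1997]
ee_rot: [[0.595, 0.804, 0.0], [0.804, -0.595, 0.0], [0.0, 0.0, -1.0]]
wrist_force: [0.7, 0.1, -1.8]
gripper_width: 0.519
gripper_force: 30.0
```

Request:
apply_moves(moves=[[[-0.0359, 0.0123, 0], 0], [[-0.0359, 0.0123, 0], 0], [[0, 0, 0], 0], [[0, 0, 0], 0], [[0, 0, 0], 0]])

```text
time_s: 18.92
tcp_pos: [0.3792, -0.2899, 0.1992]
ee_rot: [[0.596, 0.803, -0.001], [0.803, -0.596, 0.001], [0.0, -0.001, -1.0]]
wrist_force: [0.3, -0.1, -1.8]
gripper_width: 0.521
gripper_force: 30.0
```

```bash
python3 - <<'E'
from look import *
s=st();R=np.array(s["ee_rot"])[:2,:2]
p=look("wrist",["tray","cap"],"w4",n=2)
for d in models.cut_out(p,"tray")[:1]: print(d["confidence"],d["extent"])
p=look("top",["tray"],n=1)
for d in models.cut_out(p,"tray")[:1]:
    print(d["confidence"]);ys,xs=np.nonzero(d["region"]);(c,w,a)=cv2.minAreaRect(np.c_[xs,ys].astype(np.float32));print(c,w,a,atz(p,c,.015))
E
```

```text
t 18.9167 tcp [ 0.3792 -0.2899  0.1992] yawx 53.43 F [ 0.3 -0.1 -1.8] g 45.3 gf 30.000223559327424 j [-17.9   8.8 -21.6  -0.  -59.7 161.3]
wrist tray 0.76 [264.6 166.2] [ 0.3899 -0.2897]
wrist cap 0.8 [258.6 235.5] [ 0.3378 -0.3469]
0.66 [0.3479, 0.2081, 0.3318, 0.3299]
top tray 0.79 [339.8 249.9] [ 0.3877 -0.2832]
0.78
(345.45947265625, 257.75677490234375) (29.263019561767578, 41.42854309082031) 80.53767395019531 [ 0.3594 -0.2999  0.015 ]
```

View pics/w4.png

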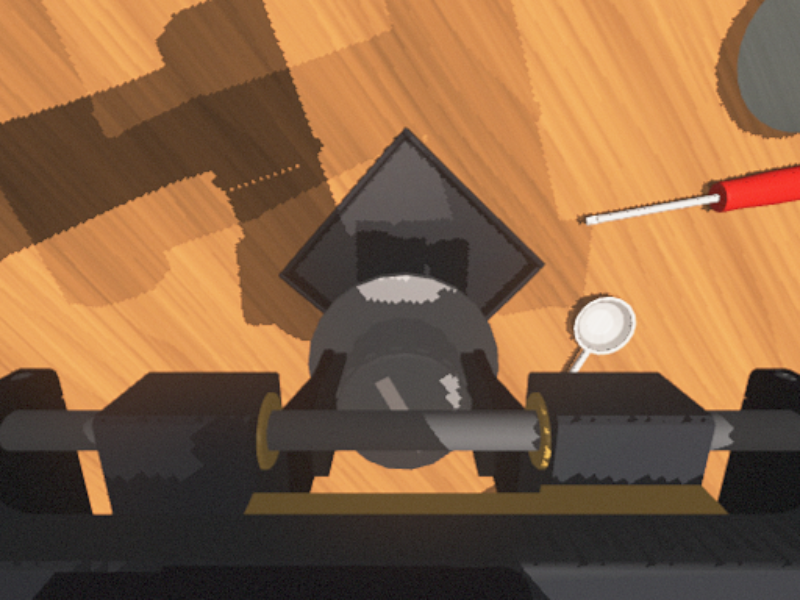

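Request:
apply_moves(moves=[[[0.002, 0.003, 0.035], 0], [[0, 0, 0.035], 0], [[0, 0, 0.035], 0], [[0, 0, 0.03], 0], [[0, 0, 0.01], 0]])

```text
time_s: 19.68
tcp_pos: [0.3806, -0.2886, 0.0506]
ee_rot: [[0.595, 0.804, -0.007], [0.804, -0.595, 0.003], [-0.002, -0.008, -1.0]]
wrist_force: [0.5, -0.1, -1.9]
gripper_width: 0.52
gripper_force: 30.0
```

Request:
apply_moves(moves=[[[0, 0, 0.005], 0], [[0, 0, 0.003], 0], [[0, 0, 0.002], 0], [[0, 0, 0], 0], [[0, 0, 0], 0]])

```text
time_s: 20.1
tcp_pos: [0.3841, -0.2904, 0.0456]
ee_rot: [[0.595, 0.804, 0.002], [0.804, -0.595, -0.001], [0.001, 0.002, -1.0]]
wrist_force: [0.2, -0.9, -2.9]
gripper_width: 0.521
gripper_force: 30.0
```

```bash
python3 - <<'E'
from look import *
s=st()
E
```

```text
t 20.1 tcp [ 0.3841 -0.2904  0.0456] yawx 53.51 F [ 0.2 -0.9 -2.9] g 45.3 gf 30.000037914142013 j [-17.7  20.7 -32.3   0.  -36.8 161.2]
```

Request:
apply_moves(moves=[[[0, 0, 0.001], 0], [[0, 0, 0.0005], 0], [[0, 0, 0], 0], [[0, 0, 0], 0], [[0, 0, 0], 0]])

```text
time_s: 20.52
tcp_pos: [0.3833, -0.2902, 0.0432]
ee_rot: [[0.595, 0.804, 0.0], [0.804, -0.595, -0.0], [0.0, 0.0, -1.0]]
wrist_force: [-0.6, 0.7, -2.2]
gripper_width: 0.518
gripper_force: 30.0
```

Request:
apply_moves(moves=[[[0, 0, 0], 0], [[0, 0, 0], 0], [[0, 0, 0], 0], [[0, 0, 0], 0], [[0, 0, 0], 0]], hand=0.075)

```text
time_s: 20.93
tcp_pos: [0.3834, -0.2903, 0.0432]
ee_rot: [[0.595, 0.804, 0.0], [0.804, -0.595, -0.0], [0.0, 0.0, -1.0]]
wrist_force: [-0.7, -0.4, -1.3]
gripper_width: 0.807
gripper_force: 0.0
```

Request:
apply_moves(moves=[[[0, 0, -0.02], 0], [[0, 0, -0.04], 0], [[0, 0, -0.04], 0], [[0, 0, -0.04], 0], [[0, 0, -0.04], 0]])

```text
time_s: 21.35
tcp_pos: [0.3827, -0.29, 0.2252]
ee_rot: [[0.595, 0.804, 0.0], [0.804, -0.595, -0.0], [0.0, 0.0, -1.0]]
wrist_force: [0.8, -0.3, -0.1]
gripper_width: 0.865
gripper_force: 0.0
```

Request:
apply_moves(moves=[[[0, 0, -0.04], 0], [[0, 0, -0.04], 0], [[0, 0, -0.04], 0], [[0, 0, 0], 7], [[0, 0, 0], 7]])

```text
time_s: 21.77
tcp_pos: [0.3841, -0.2905, 0.3463]
ee_rot: [[0.775, 0.631, 0.007], [0.632, -0.775, -0.002], [0.004, 0.006, -1.0]]
wrist_force: [-0.7, -0.7, -0.2]
gripper_width: 0.859
gripper_force: 0.0
```

Request:
apply_moves(moves=[[[0, 0, 0], 7], [[0, 0, 0], 7], [[0, 0, 0], 7], [[0, 0, 0], 7], [[0, 0, 0], 7]])

```text
time_s: 22.18
tcp_pos: [0.3831, -0.2901, 0.343]
ee_rot: [[0.997, 0.072, -0.0], [0.072, -0.997, 0.0], [-0.0, -0.0, -1.0]]
wrist_force: [-0.9, -0.2, -0.4]
gripper_width: 0.863
gripper_force: 0.0
```

Request:
apply_moves(moves=[[[0, 0, 0], 7], [[0, 0, 0], 7], [[0, 0, 0], 7], [[0, 0, 0], 7], [[0, 0, 0], 7]])

```text
time_s: 22.6
tcp_pos: [0.3831, -0.2901, 0.343]
ee_rot: [[0.858, -0.513, -0.0], [-0.513, -0.858, 0.0], [-0.0, -0.0, -1.0]]
wrist_force: [-0.1, -0.9, 0.4]
gripper_width: 0.859
gripper_force: 0.0
```

Request:
apply_moves(moves=[[[0, 0, 0], 7], [[0, 0, 0], 4], [[-0.0154, -0.0361, 0], 0], [[-0.0154, -0.0361, 0], 0], [[-0.0154, -0.0361, 0], 0]])

```text
time_s: 23.02
tcp_pos: [0.4202, -0.1776, 0.343]
ee_rot: [[0.747, -0.665, -0.0], [-0.665, -0.747, 0.0], [-0.0, -0.0, -1.0]]
wrist_force: [1.2, 0.1, -0.3]
gripper_width: 0.86
gripper_force: 0.0
```

Request:
apply_moves(moves=[[[-0.0154, -0.0361, 0], 0], [[-0.0154, -0.0361, 0], 0], [[-0.0154, -0.0361, 0], 0], [[-0.0154, -0.0361, 0], 0], [[-0.0154, -0.0361, 0], 0]])

```text
time_s: 23.43
tcp_pos: [0.4823, 0.0097, 0.3433]
ee_rot: [[0.749, -0.662, 0.001], [-0.662, -0.749, 0.0], [0.0, -0.001, -1.0]]
wrist_force: [0.3, 0.0, 1.3]
gripper_width: 0.86
gripper_force: 0.0
```

Request:
apply_moves(moves=[[[-0.0154, -0.0361, 0], 0], [[-0.0154, -0.0361, 0], 0], [[-0.0154, -0.0361, 0], 0], [[0, 0, 0], 0], [[0, 0, 0], 0]])

```text
time_s: 23.85
tcp_pos: [0.5196, 0.1212, 0.342]
ee_rot: [[0.751, -0.661, -0.002], [-0.661, -0.751, -0.001], [-0.001, 0.002, -1.0]]
wrist_force: [0.4, 0.6, -0.6]
gripper_width: 0.859
gripper_force: 0.0
```

```bash
python3 - <<'E'
from fit import *
s=st()
p=look("wrist",["sieve1","sieve1_key"],"w5",n=5)
for d in models.place_of(p,"sieve1")[:4]: 
    c=atz(p,px(d["at"]),0);print(c[:2],ringfit(p,c,.046))
p=look("top",["cap","tray"],n=2)
E
```

```text
t 23.85 tcp [0.5196 0.1212 0.342 ] yawx -41.34 F [ 0.4  0.6 -0.6] g 74.7 gf 0.0 j [ 30.6   9.5   0.1  -0.  -80.7  18.1]
wrist sieve1 0.94 [157.  259.9] [0.492  0.4143]
wrist sieve1 0.86 [280.3 218.5] [0.3969 0.1711]
wrist sieve1 0.78 [194.1 162.1] [0.5833 0.2174]
wrist sieve1 0.34 [329.6 129.9] [ 0.4674 -0.0003]
wrist sieve1_key 0.8 [283.3 201.8] [0.4363 0.1369]
[0.492  0.4143] (array([0.5019, 0.4165]), np.float64(12.388734851441578), np.float64(11.971443176269531))
[0.3969 0.1711] (array([0.3981, 0.1746]), np.float64(3.133113750701059), np.float64(55.39292907714844))
[0.5833 0.2174] (array([0.5833, 0.2184]), np.float64(1.7463436728520965), np.float64(89.92695617675781))
[ 0.4674 -0.0003] (array([ 0.4703, -0.0013]), np.float64(42.07249357544941), np.float64(101.49461364746094))
top cap 0.61 [339.9 253.7] [ 0.3717 -0.2745]
top tray 0.96 [341.3 249.6] [ 0.3889 -0.2885]
```

View pics/w5.png

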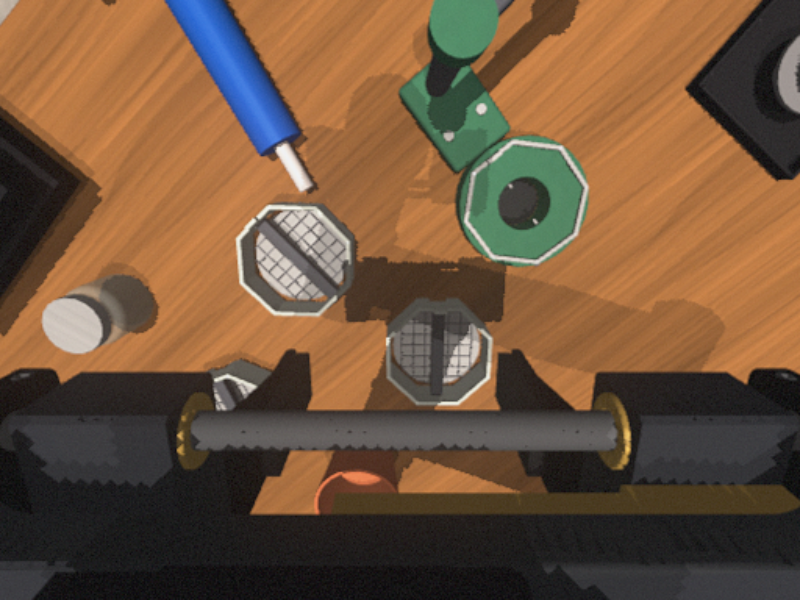

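```bash
cat >> fit.py <<'E'
def rect(p,c,z=.05,half=.08,s=350):  # top-down: up=+x world, left=+y
    P=[(half,half),(half,-half),(-half,-half),(-half,half)]
    src=np.float32([proj(p,[c[0]+a,c[1]+b,z]) for a,b in P]);H=cv2.getPerspectiveTransform(src,np.float32([[0,0],[s,0],[s,s],[0,s]]))
    return cv2.warpPerspective(p["frame"],H,(s,s),flags=cv2.INTER_CUBIC)
E
python3 - <<'E'
from fit import *
p=imaging.capture("wrist")
a=np.hstack([rect(p,(.398,.1745)),rect(p,(.583,.2184))])
cv2.imwrite("pics/m1.png",np.clip(a.astype(float)*1.5,0,255).astype(np.uint8))
E
```

```text
(no output)
```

View pics/m1.png

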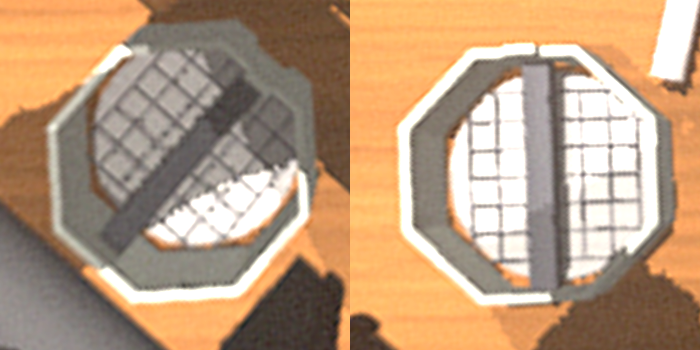

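Request:
apply_moves(moves=[[[-0.0317, 0.0101, 0], 0], [[-0.0317, 0.0101, 0], 0], [[-0.0317, 0.0101, 0], 0], [[-0.0317, 0.0101, 0], 0], [[0, 0, 0.03], 0]], hand=0.045)

```text
time_s: 24.67
tcp_pos: [0.3973, 0.1753, 0.3191]
ee_rot: [[0.752, -0.66, 0.012], [-0.66, -0.751, 0.009], [0.003, -0.014, -1.0]]
wrist_force: [1.0, -0.1, -0.1]
gripper_width: 0.578
gripper_force: 0.0
```

Request:
apply_moves(moves=[[[0, 0, 0.04], 0], [[0, 0, 0.04], 0], [[0, 0, 0.04], 0], [[0, 0, 0.04], 0], [[0, 0, 0.04], 0]])

```text
time_s: 25.08
tcp_pos: [0.3979, 0.1729, 0.1123]
ee_rot: [[0.749, -0.663, 0.002], [-0.663, -0.749, 0.002], [0.0, -0.003, -1.0]]
wrist_force: [1.4, 1.4, -0.8]
gripper_width: 0.518
gripper_force: 0.0
```

Request:
apply_moves(moves=[[[0, 0, 0.02], 0], [[0, 0, 0], 0], [[0, 0, 0], 0], [[0, 0, 0], 0], [[0, 0, 0], 0]])

```text
time_s: 25.5
tcp_pos: [0.3992, 0.1743, 0.0951]
ee_rot: [[0.749, -0.663, 0.004], [-0.663, -0.749, 0.003], [0.001, -0.005, -1.0]]
wrist_force: [-1.1, -0.8, -0.3]
gripper_width: 0.517
gripper_force: 0.0
```

```bash
python3 - <<'E'
from fit import *
s=st()
p=look("wrist",["sieve1","sieve1_key"],n=1)
E
```

```text
t 25.5 tcp [0.3992 0.1743 0.0951] yawx -41.5 F [-1.1 -0.8 -0.3] g 44.9 gf 0.0 j [ 45.1  12.2 -35.4   0.  -42.2   3.4]
wrist sieve1 0.9 [259.8 197.4] [0.3964 0.1749]
wrist sieve1_key 0.62 [261.1 144. ] [0.4388 0.1363]
```

Request:
apply_moves(moves=[[[0, 0, 0.03], 0], [[0, 0, 0.03], 0], [[0, 0, 0.015], 0], [[0, 0, 0.004], 0], [[0, 0, 0], 0]])

```text
time_s: 26.07
tcp_pos: [0.3977, 0.1731, 0.0137]
ee_rot: [[0.749, -0.662, -0.001], [-0.662, -0.749, -0.001], [0.0, 0.002, -1.0]]
wrist_force: [0.3, 0.7, 0.6]
gripper_width: 0.515
gripper_force: 0.0
```

Request:
apply_moves(moves=[[[0, 0, 0], 0], [[0, 0, 0], 0], [[0, 0, 0], 0], [[0, 0, 0], 0], [[0, 0, 0], 0]])

```text
time_s: 26.48
tcp_pos: [0.3982, 0.1736, 0.0148]
ee_rot: [[0.749, -0.663, 0.001], [-0.663, -0.749, 0.001], [0.0, -0.002, -1.0]]
wrist_force: [0.3, -0.8, -0.4]
gripper_width: 0.519
gripper_force: 0.0
```

```bash
python3 - <<'E'
from fit import *
s=st()
E
```

```text
t 26.4833 tcp [0.3982 0.1736 0.0148] yawx -41.5 F [ 0.3 -0.8 -0.4] g 45.1 gf 0.0 j [ 45.1  20.5 -40.3   0.  -29.    3.4]
```

Request:
apply_moves(moves=[[[0, 0, 0.003], 0], [[0, 0, 0], 0], [[0, 0, 0], 0], [[0, 0, 0], 0], [[0, 0, 0], 0]], hand=0.005)

```text
time_s: 26.9
tcp_pos: [0.3978, 0.1732, 0.011]
ee_rot: [[0.749, -0.663, -0.0], [-0.663, -0.749, -0.0], [-0.0, 0.0, -1.0]]
wrist_force: [-0.2, -0.2, 0.1]
gripper_width: 0.224
gripper_force: 0.0
```

Request:
apply_moves(moves=[[[0, 0, 0], 0], [[0, 0, 0], 0], [[0, 0, -0.005], 0], [[0, 0, -0.02], 0], [[0, 0, 0], 0]])

```text
time_s: 27.32
tcp_pos: [0.399, 0.1742, 0.0381]
ee_rot: [[0.749, -0.662, 0.003], [-0.662, -0.749, 0.003], [0.001, -0.004, -1.0]]
wrist_force: [0.4, 0.3, -2.8]
gripper_width: 0.156
gripper_force: 30.0
```

Request:
apply_moves(moves=[[[0, 0, -0.04], 0], [[0, 0, -0.04], 0], [[0, 0, -0.04], 0], [[0, 0, 0], 0], [[0, 0, 0], 0]])

```text
time_s: 27.73
tcp_pos: [0.3985, 0.1741, 0.1577]
ee_rot: [[0.749, -0.663, 0.004], [-0.663, -0.749, 0.004], [-0.0, -0.006, -1.0]]
wrist_force: [0.2, -0.4, -4.1]
gripper_width: 0.154
gripper_force: 30.0
```

```bash
python3 - <<'E'
from fit import *
s=st()
p=imaging.capture("wrist");z=s["tcp_pos"][2]-.0118+.046
print(z,ringfit(p,s["tcp_pos"][:2],z))
E
```

```text
t 27.7333 tcp [0.3985 0.1741 0.1577] yawx -41.53 F [ 0.2 -0.4 -4.1] g 13.4 gf 29.999175667762756 j [ 45.1   7.  -30.6  -0.  -52.1   3.4]
0.1919229371365242 (array([0.3987, 0.1751]), np.float64(4.1450535439208105), np.float64(42.94268035888672))
```

Request:
apply_moves(moves=[[[0.0341, 0.0164, 0], 0], [[0.0341, 0.0164, 0], 0], [[0.0341, 0.0164, 0], 0], [[0.0341, 0.0164, 0], 0], [[0.0341, 0.0164, 0], 0]])

```text
time_s: 28.2
tcp_pos: [0.4697, -0.0032, 0.1535]
ee_rot: [[0.749, -0.663, -0.005], [-0.663, -0.749, -0.001], [-0.003, 0.004, -1.0]]
wrist_force: [1.4, 1.2, -3.2]
gripper_width: 0.157
gripper_force: 30.0
```

Request:
apply_moves(moves=[[[0, 0, 0], -7], [[0, 0, 0], -7], [[0, 0, 0], -7], [[0, 0, 0], -7], [[0, 0, 0], -7]])

```text
time_s: 28.62
tcp_pos: [0.4693, -0.0018, 0.1532]
ee_rot: [[0.994, -0.109, -0.006], [-0.109, -0.994, -0.001], [-0.006, 0.002, -1.0]]
wrist_force: [-0.2, 0.2, -3.3]
gripper_width: 0.159
gripper_force: 30.0
```

Request:
apply_moves(moves=[[[0, 0, 0], -3.5], [[0, 0, 0], 0], [[0, 0, 0], 0], [[0, 0, 0], 0], [[0, 0, 0], 0]])

```text
time_s: 29.03
tcp_pos: [0.4707, -0.0013, 0.1553]
ee_rot: [[0.999, -0.054, -0.002], [-0.054, -0.999, -0.0], [-0.002, 0.0, -1.0]]
wrist_force: [0.2, 0.6, -2.9]
gripper_width: 0.163
gripper_force: 30.0
```

```bash
python3 - <<'E'
from fit import *
s=st()
p=imaging.capture("wrist");z=s["tcp_pos"][2]-.011+.046
print(z,ringfit(p,s["tcp_pos"][:2],z))
E
```

```text
t 29.0333 tcp [ 0.4707 -0.0013  0.1553] yawx -3.07 F [ 0.2  0.6 -2.9] g 14.2 gf 29.99952793121338 j [ 19.7  10.8 -26.1  -0.  -53.1  67.3]
0.19029538649342015 (array([ 0.4703, -0.0026]), np.float64(41.959886586026585), np.float64(40.744544982910156))
```

Request:
apply_moves(moves=[[[0.001, -0.0015, 0.02], 0], [[0, 0, 0.03], 0], [[0, 0, 0.025], 0], [[0, 0, 0.01], 0], [[0, 0, 0], 0]])

```text
time_s: 29.5
tcp_pos: [0.4701, -0.0003, 0.0685]
ee_rot: [[0.999, -0.053, -0.006], [-0.053, -0.999, -0.002], [-0.006, 0.002, -1.0]]
wrist_force: [0.3, 0.1, -2.8]
gripper_width: 0.163
gripper_force: 30.0
```

Request:
apply_moves(moves=[[[0, 0, 0.003], 0], [[0, 0, 0.003], 0], [[0, 0, 0.002], 0], [[0, 0, 0.002], 0], [[0, 0, 0], 0]])

```text
time_s: 29.92
tcp_pos: [0.4724, 0.0004, 0.0613]
ee_rot: [[0.999, -0.053, 0.001], [-0.053, -0.999, 0.0], [0.001, -0.0, -1.0]]
wrist_force: [-0.1, 0.8, -1.8]
gripper_width: 0.155
gripper_force: 30.0
```

```bash
python3 - <<'E'
from fit import *
s=st()
E
```

```text
t 29.9167 tcp [0.4724 0.0004 0.0613] yawx -3.01 F [-0.1  0.8 -1.8] g 13.5 gf 29.999483227729797 j [ 19.8  18.5 -32.6  -0.  -38.8  67.2]
```

Request:
apply_moves(moves=[[[0, 0, 0.002], 0], [[0, 0, 0.001], 0], [[0, 0, 0], 0], [[0, 0, 0], 0], [[0, 0, 0], 0]])

```text
time_s: 30.33
tcp_pos: [0.4723, 0.0003, 0.0581]
ee_rot: [[0.999, -0.052, 0.0], [-0.052, -0.999, 0.0], [0.0, -0.0, -1.0]]
wrist_force: [0.5, -0.4, -3.1]
gripper_width: 0.154
gripper_force: 30.0
```

Request:
apply_moves(moves=[[[0, 0, 0.001], 0], [[0, 0, 0.001], 0], [[0, 0, 0], 0], [[0, 0, 0], 0], [[0, 0, 0], 0]])

```text
time_s: 30.75
tcp_pos: [0.4723, 0.0003, 0.0561]
ee_rot: [[0.999, -0.052, 0.0], [-0.052, -0.999, 0.0], [0.0, -0.0, -1.0]]
wrist_force: [-0.6, 0.2, -1.6]
gripper_width: 0.158
gripper_force: 30.0
```

Request:
apply_moves(moves=[[[0, 0, 0], 0], [[0, 0, 0], 0], [[0, 0, 0], 0], [[0, 0, 0], 0], [[0, 0, 0], 0]], hand=0.045)

```text
time_s: 31.17
tcp_pos: [0.4724, 0.0003, 0.0562]
ee_rot: [[0.999, -0.052, 0.0], [-0.052, -0.999, 0.0], [0.0, -0.0, -1.0]]
wrist_force: [-0.2, 0.4, -0.4]
gripper_width: 0.446
gripper_force: 0.0
```

Request:
apply_moves(moves=[[[0, 0, -0.02], 0], [[0, 0, -0.04], 0], [[0, 0, -0.04], 0], [[0, 0, -0.04], 0], [[0, 0, -0.04], 0]])

```text
time_s: 31.58
tcp_pos: [0.4717, 0.0001, 0.2382]
ee_rot: [[0.999, -0.052, 0.0], [-0.052, -0.999, 0.0], [0.0, -0.0, -1.0]]
wrist_force: [2.0, 0.6, 0.1]
gripper_width: 0.516
gripper_force: 0.0
```

Request:
apply_moves(moves=[[[0, 0, -0.04], 0], [[0, 0, -0.04], 0], [[0, 0, -0.02], 0], [[0, 0, 0], 0], [[0, 0, 0], 0]])

```text
time_s: 32.0
tcp_pos: [0.4724, 0.0005, 0.3371]
ee_rot: [[0.999, -0.053, 0.003], [-0.053, -0.999, 0.001], [0.003, -0.002, -1.0]]
wrist_force: [0.8, 0.3, -0.3]
gripper_width: 0.519
gripper_force: 0.0
```

```bash
python3 - <<'E'
from fit import *
s=st()
p=look("wrist",["sieve1","sieve1_key","tapper_knob"],"w6",n=4)
for z in (.086,.091,.096): print(z,ringfit(p,(.4714,0),z))
print(ringfit(p,(.5833,.2184),.046))
E
```

```text
t 32.0 tcp [0.4724 0.0005 0.3371] yawx -3.01 F [ 0.8  0.3 -0.3] g 45.1 gf 0.0 j [ 19.8   3.   -8.1  -0.  -78.8  67.2]
wrist sieve1 0.87 [124.6  95.4] [0.583  0.2184]
wrist sieve1 0.82 [ 26.1 152.5] [0.4973 0.4107]
wrist sieve1 0.67 [257.2 161.3] [0.4603 0.0031]
wrist sieve1_key 0.97 [261.3 128.7] [ 0.5205 -0.0068]
wrist tapper_knob 0.51 [257.6  38.1] [ 0.6033 -0.0061]
0.086 (array([0.4715, 0.0003]), np.float64(41.85612932987588), np.float64(81.68363952636719))
0.091 (array([0.4724, 0.0004]), np.float64(41.81194139107032), np.float64(84.97088623046875))
0.096 (array([0.4731, 0.0006]), np.float64(42.03391632320343), np.float64(80.8161849975586))
(array([0.5834, 0.2184]), np.float64(2.015864217838042), np.float64(118.64500427246094))
```

View pics/w6.png

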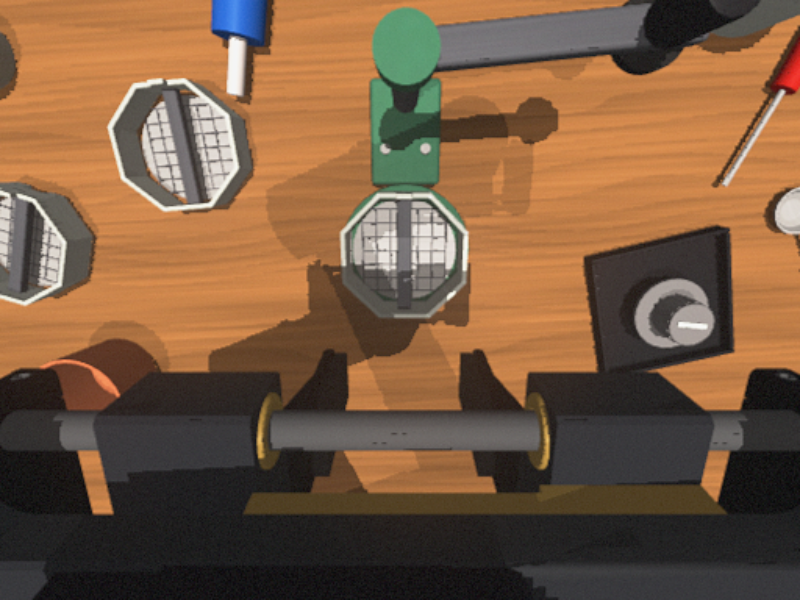

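Request:
apply_moves(moves=[[[0.0166, -0.0373, 0], 0], [[0.0166, -0.0373, 0], 0], [[0.0166, -0.0373, 0], 0], [[0.0166, -0.0373, 0], 0], [[0.0166, -0.0373, 0], 0]])

```text
time_s: 32.62
tcp_pos: [0.5652, 0.1837, 0.3346]
ee_rot: [[0.999, -0.052, -0.002], [-0.052, -0.999, -0.001], [-0.002, 0.002, -1.0]]
wrist_force: [-0.8, -0.6, 0.3]
gripper_width: 0.516
gripper_force: 0.0
```

Request:
apply_moves(moves=[[[0.0166, -0.0373, 0], 0], [[0, 0, 0.04], -5], [[0, 0, 0.04], 0], [[0, 0, 0], 0], [[0, 0, 0], 0]])

```text
time_s: 33.03
tcp_pos: [0.5823, 0.2176, 0.253]
ee_rot: [[0.999, 0.035, -0.006], [0.035, -0.999, -0.005], [-0.007, 0.005, -1.0]]
wrist_force: [0.3, 0.1, 0.5]
gripper_width: 0.516
gripper_force: 0.0
```

```bash
python3 - <<'E'
from fit import *
s=st()
p=look("wrist",["sieve1","sieve1_key"],n=4)
print(ringfit(p,(.5833,.2184),.046),ringfit(p,(.4973,.411),.046))
q=imaging.capture("wrist")
a=np.hstack([rect(p,(.5833,.2184)),rect(p,(.4985,.411))])
cv2.imwrite("pics/m2.png",np.clip(a.astype(float)*1.2,0,255).astype(np.uint8))
E
```

```text
t 33.0333 tcp [0.5823 0.2176 0.253 ] yawx 1.99 F [0.3 0.1 0.5] g 44.9 gf 0.0 j [ 35.4  20.9   3.1   0.  -72.7  56.6]
wrist sieve1 0.84 [406.3 244.8] [ 0.454  -0.0303]
wrist sieve1 0.68 [131.  211.9] [0.4967 0.4119]
wrist sieve1 0.55 [256.2 160.5] [0.5846 0.219 ]
wrist sieve1_key 0.72 [438.1 233.2] [ 0.5007 -0.0386]
wrist sieve1_key 0.67 [390.6 235.2] [0.4955 0.0274]
(array([0.5838, 0.2185]), np.float64(1.9433981707259347), np.float64(82.287109375)) (array([0.4964, 0.4121]), np.float64(23.5616601230449), np.float64(67.38363647460938))
```

View pics/m2.png

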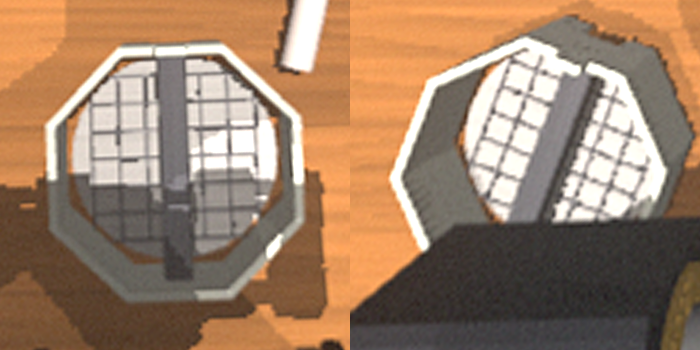

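Request:
apply_moves(moves=[[[0.001, -0.001, 0.035], 0], [[0, 0, 0.04], 0], [[0, 0, 0.04], 0], [[0, 0, 0.04], 0], [[0, 0, 0.035], 0]])

```text
time_s: 33.65
tcp_pos: [0.5855, 0.2199, 0.0667]
ee_rot: [[0.999, 0.034, 0.004], [0.034, -0.999, 0.002], [0.004, -0.002, -1.0]]
wrist_force: [-0.1, -0.4, -0.5]
gripper_width: 0.514
gripper_force: 0.0
```

Request:
apply_moves(moves=[[[0, 0, 0.03], 0], [[0, 0, 0.015], 0], [[0, 0, 0], 0], [[0, 0, 0], 0], [[0, 0, 0], 0]])

```text
time_s: 34.07
tcp_pos: [0.5866, 0.2207, 0.0239]
ee_rot: [[0.999, 0.035, 0.005], [0.035, -0.999, 0.003], [0.005, -0.002, -1.0]]
wrist_force: [-0.1, -1.3, 0.1]
gripper_width: 0.52
gripper_force: 0.0
```

```bash
python3 - <<'E'
from fit import *
s=st()
E
```

```text
t 34.0667 tcp [0.5866 0.2207 0.0239] yawx 2.02 F [-0.1 -1.3  0.1] g 45.2 gf 0.0 j [ 35.4  33.3 -12.5   0.1 -43.9  56.6]
```

Request:
apply_moves(moves=[[[-0.001, 0.001, 0.006], 0], [[0, 0, 0], 0], [[0, 0, 0], 0], [[0, 0, 0], 0], [[0, 0, 0], 0]])

```text
time_s: 34.48
tcp_pos: [0.5837, 0.2187, 0.0156]
ee_rot: [[0.999, 0.035, 0.001], [0.035, -0.999, 0.0], [0.001, -0.0, -1.0]]
wrist_force: [-0.0, -0.6, -0.5]
gripper_width: 0.515
gripper_force: 0.0
```

Request:
apply_moves(moves=[[[0, 0, 0], 0], [[0, 0, 0], 0], [[0, 0, 0], 0], [[0, 0, 0], 0], [[0, 0, 0], 0]])

```text
time_s: 34.9
tcp_pos: [0.5834, 0.2185, 0.015]
ee_rot: [[0.999, 0.035, -0.0], [0.035, -0.999, -0.0], [-0.0, 0.0, -1.0]]
wrist_force: [-0.5, -0.9, -0.5]
gripper_width: 0.516
gripper_force: 0.0
```

Request:
apply_moves(moves=[[[0, 0, 0.004], 0], [[0, 0, 0], 0], [[0, 0, 0], 0], [[0, 0, 0], 0], [[0, 0, 0], 0]], hand=0.005)

```text
time_s: 35.32
tcp_pos: [0.5835, 0.2186, 0.0111]
ee_rot: [[0.999, 0.035, 0.0], [0.035, -0.999, -0.0], [0.0, 0.0, -1.0]]
wrist_force: [-0.9, 0.6, 0.2]
gripper_width: 0.224
gripper_force: 0.0
```

Request:
apply_moves(moves=[[[0, 0, 0], 0], [[0, 0, 0], 0], [[0, 0, -0.005], 0], [[0, 0, -0.02], 0], [[0, 0, 0], 0]])

```text
time_s: 35.73
tcp_pos: [0.5853, 0.2195, 0.0389]
ee_rot: [[0.999, 0.036, 0.005], [0.036, -0.999, 0.002], [0.005, -0.002, -1.0]]
wrist_force: [2.2, 0.6, -1.7]
gripper_width: 0.159
gripper_force: 30.0
```

Request:
apply_moves(moves=[[[0, 0, -0.04], 0], [[0, 0, -0.04], 0], [[0, 0, -0.04], 0], [[0, 0, -0.03], 0], [[0, 0, 0], 5]])

```text
time_s: 36.15
tcp_pos: [0.5873, 0.2204, 0.1944]
ee_rot: [[0.999, -0.052, 0.014], [-0.053, -0.999, 0.007], [0.014, -0.008, -1.0]]
wrist_force: [1.0, 1.5, -0.8]
gripper_width: 0.158
gripper_force: 30.0
```

Request:
apply_moves(moves=[[[-0.0166, 0.0373, 0], 0], [[-0.0166, 0.0373, 0], 0], [[-0.0166, 0.0373, 0], 0], [[-0.0166, 0.0373, 0], 0], [[-0.0166, 0.0373, 0], 0]])

```text
time_s: 36.57
tcp_pos: [0.4891, 0.0352, 0.1854]
ee_rot: [[0.999, -0.052, -0.001], [-0.052, -0.999, 0.0], [-0.001, -0.0, -1.0]]
wrist_force: [0.9, -0.2, -1.6]
gripper_width: 0.157
gripper_force: 30.0
```

Request:
apply_moves(moves=[[[-0.0166, 0.0373, 0], 0], [[0, 0, 0], 0], [[0, 0, 0], 0], [[0, 0, 0], 0], [[0, 0, 0], 0]])

```text
time_s: 36.98
tcp_pos: [0.4729, 0.001, 0.186]
ee_rot: [[0.999, -0.052, 0.0], [-0.052, -0.999, 0.0], [0.0, -0.0, -1.0]]
wrist_force: [0.1, 0.6, -2.5]
gripper_width: 0.157
gripper_force: 30.0
```

Request:
apply_moves(moves=[[[0, 0, 0], 0], [[0, 0, 0], 0], [[0, 0, 0], 0], [[0, 0, 0], 0], [[0, 0, 0], 0]])

```text
time_s: 37.4
tcp_pos: [0.4724, 0.0006, 0.186]
ee_rot: [[0.999, -0.052, -0.0], [-0.052, -0.999, -0.0], [-0.0, 0.0, -1.0]]
wrist_force: [0.6, -0.1, -2.2]
gripper_width: 0.156
gripper_force: 30.0
```

```bash
python3 - <<'E'
from fit import *
s=st()
p=imaging.capture("wrist");z=s["tcp_pos"][2]-.011+.046
print(z,ringfit(p,s["tcp_pos"][:2],z),ringfit(p,(.4722,.0004),.091))
E
```

```text
t 37.4 tcp [0.4724 0.0006 0.186 ] yawx -2.98 F [ 0.6 -0.1 -2.2] g 13.6 gf 29.99946355819702 j [ 19.8   9.  -23.4  -0.  -57.6  67.2]
0.22095473060553988 (array([0.4722, 0.0018]), np.float64(42.104031575129), np.float64(37.81777572631836)) (array([ 0.4721, -0.0001]), np.float64(42.15596476034166), np.float64(34.69681930541992))
```

Request:
apply_moves(moves=[[[0, 0.001, 0.025], 0], [[0, 0, 0.03], 0], [[0, 0, 0.015], 0], [[0, 0, 0.005], 0], [[0, 0, 0], 0]])

```text
time_s: 37.87
tcp_pos: [0.4716, -0.001, 0.11]
ee_rot: [[0.999, -0.052, -0.003], [-0.052, -0.999, -0.001], [-0.003, 0.001, -1.0]]
wrist_force: [-0.7, -0.0, -1.5]
gripper_width: 0.154
gripper_force: 30.0
```

Request:
apply_moves(moves=[[[0, 0, 0.003], 0], [[0, 0, 0.003], 0], [[0, 0, 0.002], 0], [[0, 0, 0.002], 0], [[0, 0, 0], 0]])

```text
time_s: 38.28
tcp_pos: [0.4722, -0.0007, 0.1012]
ee_rot: [[0.999, -0.053, 0.0], [-0.053, -0.999, 0.0], [0.0, -0.0, -1.0]]
wrist_force: [-0.1, -0.2, -3.1]
gripper_width: 0.159
gripper_force: 30.0
```

Request:
apply_moves(moves=[[[0, 0, 0.001], 0], [[0, 0, 0.001], 0], [[0, 0, 0], 0], [[0, 0, 0], 0], [[0, 0, 0], 0]])

```text
time_s: 38.7
tcp_pos: [0.4722, -0.0007, 0.0991]
ee_rot: [[0.999, -0.052, 0.0], [-0.052, -0.999, 0.0], [0.0, -0.0, -1.0]]
wrist_force: [0.7, -0.1, -2.3]
gripper_width: 0.157
gripper_force: 30.0
```

Another 2.5 mm, then let go.

Request:
apply_moves(moves=[[[0, 0, 0.001], 0], [[0, 0, 0.001], 0], [[0, 0, 0.0005], 0], [[0, 0, 0], 0], [[0, 0, 0], 0]])

```text
time_s: 39.12
tcp_pos: [0.4722, -0.0007, 0.0966]
ee_rot: [[0.999, -0.052, -0.0], [-0.052, -0.999, -0.0], [-0.0, 0.0, -1.0]]
wrist_force: [0.1, 0.5, -2.0]
gripper_width: 0.158
gripper_force: 30.0
```

Request:
apply_moves(moves=[[[0, 0, 0], 0], [[0, 0, 0], 0], [[0, 0, 0], 0], [[0, 0, 0], 0], [[0, 0, 0], 0]], hand=0.045)

```text
time_s: 39.53
tcp_pos: [0.4724, -0.0007, 0.0968]
ee_rot: [[0.999, -0.052, 0.001], [-0.052, -0.999, 0.0], [0.001, -0.0, -1.0]]
wrist_force: [-0.5, 0.0, 0.2]
gripper_width: 0.45
gripper_force: 0.0
```

Request:
apply_moves(moves=[[[0, 0, -0.02], 0], [[0, 0, -0.04], 0], [[0, 0, -0.04], 0], [[0, 0, -0.04], 0], [[0, 0, -0.04], 0]])

```text
time_s: 39.95
tcp_pos: [0.4717, -0.0009, 0.2788]
ee_rot: [[0.999, -0.052, 0.0], [-0.052, -0.999, 0.0], [0.0, -0.0, -1.0]]
wrist_force: [1.7, -0.0, -1.1]
gripper_width: 0.513
gripper_force: 0.0
```

Request:
apply_moves(moves=[[[0, 0, -0.04], 0], [[0, 0, -0.02], 0], [[0, 0, 0], 0], [[0, 0, 0], 0], [[0, 0, 0], 0]])

```text
time_s: 40.37
tcp_pos: [0.4715, -0.0007, 0.3354]
ee_rot: [[0.999, -0.053, -0.002], [-0.053, -0.999, 0.0], [-0.002, 0.0, -1.0]]
wrist_force: [-0.8, 0.1, -0.7]
gripper_width: 0.52
gripper_force: 0.0
```

```bash
python3 - <<'E'
from fit import *
s=st()
p=look("wrist",["sieve1","sieve1_key"],"w7",n=4)
for z in (.1265,.1315,.1365): print(z,ringfit(p,(.4720,0),z))
p=look("top",["sieve1"],n=6);print(ringfit(p,(.4965,.412),.046))
E
```

```text
t 40.3667 tcp [ 0.4715 -0.0007  0.3354] yawx -3.01 F [-0.8  0.1 -0.7] g 45.2 gf 0.0 j [ 19.7   3.1  -8.2  -0.  -78.8  67.3]
wrist sieve1 0.91 [ 23.1 154.5] [0.4919 0.4134]
wrist sieve1 0.61 [256.6 162.2] [0.4566 0.0024]
wrist sieve1_key 0.68 [258.5 128.4] [ 0.5191 -0.0041]
0.1265 (array([ 0.4718, -0.0009]), np.float64(41.997061049682095), np.float64(80.2846450805664))
0.1315 (array([ 0.4723, -0.0006]), np.float64(41.58302118132487), np.float64(83.40294647216797))
0.1365 (array([ 0.4734, -0.0006]), np.float64(41.83591203826306), np.float64(76.2997817993164))
top sieve1 0.9 [260.3 221.7] [0.484  0.0044]
top sieve1 0.86 [146.3 219.3] [0.4843 0.4187]
top sieve1 0.79 [271.6 134.2] [ 0.8154 -0.0331]
top sieve1 0.77 [103.6 184.7] [0.6091 0.5832]
top sieve1 0.48 [265.3 223.9] [ 0.4762 -0.0139]
top sieve1 0.43 [153.8 169.7] [0.6695 0.4018]
(array([0.497 , 0.4123]), np.float64(23.673687650764847), np.float64(57.71976089477539))
```

Request:
apply_moves(moves=[[[0.0003, -0.0376, 0], 0], [[0.0003, -0.0376, 0], 0], [[0.0003, -0.0376, 0], 0], [[0.0003, -0.0376, 0], 0], [[0.0003, -0.0376, 0], 0]])

```text
time_s: 41.03
tcp_pos: [0.4833, 0.1885, 0.3362]
ee_rot: [[0.999, -0.053, -0.001], [-0.053, -0.999, -0.001], [-0.001, 0.001, -1.0]]
wrist_force: [0.9, -0.6, 0.6]
gripper_width: 0.519
gripper_force: 0.0
```

Request:
apply_moves(moves=[[[0.0003, -0.0376, 0], 0], [[0.0003, -0.0376, 0], 0], [[0.0003, -0.0376, 0], 0], [[0.0003, -0.0376, 0], 0], [[0.0003, -0.0376, 0], 0]])

```text
time_s: 41.45
tcp_pos: [0.4946, 0.3764, 0.3358]
ee_rot: [[0.999, -0.052, -0.001], [-0.052, -0.999, -0.001], [-0.001, 0.001, -1.0]]
wrist_force: [1.0, -0.9, 0.2]
gripper_width: 0.517
gripper_force: 0.0
```

Request:
apply_moves(moves=[[[0.0003, -0.0376, 0], 0], [[0, 0, 0.04], 7], [[0, 0, 0.04], 7], [[0, 0, 0], 4.4], [[0, 0, 0], 0]])

```text
time_s: 41.87
tcp_pos: [0.4959, 0.4111, 0.2519]
ee_rot: [[0.931, -0.366, -0.006], [-0.366, -0.931, -0.007], [-0.003, 0.009, -1.0]]
wrist_force: [-0.0, -0.1, 1.4]
gripper_width: 0.515
gripper_force: 0.0
```

Request:
apply_moves(moves=[[[0, 0, 0], 0], [[0, 0, 0], 0], [[0, 0, 0], 0], [[0, 0, 0], 0], [[0, 0, 0], 0]])

```text
time_s: 42.28
tcp_pos: [0.4975, 0.4123, 0.2578]
ee_rot: [[0.931, -0.365, 0.001], [-0.365, -0.931, 0.002], [0.001, -0.002, -1.0]]
wrist_force: [-0.2, 0.0, -0.4]
gripper_width: 0.516
gripper_force: 0.0
```

```bash
python3 - <<'E'
from fit import *
s=st()
p=look("wrist",["sieve1","sieve1_key"],n=3)
x=ringfit(p,(.4965,.412),.046);print(x)
R=np.array(s["ee_rot"])[:2,:2];print("tool shift",R.T@(x[0]-s["tcp_pos"][:2]))
cv2.imwrite("pics/m3.png",np.clip(rect(p,x[0],s=450).astype(float)*1.2,0,255).astype(np.uint8))
E
```

```text
t 42.2833 tcp [0.4975 0.4123 0.2578] yawx -21.39 F [-0.2  0.  -0.4] g 44.9 gf 0.0 j [ 54.   22.9   6.9   0.  -73.8  14.6]
wrist sieve1 0.92 [258.9 163.3] [0.4961 0.4118]
wrist sieve1 0.78 [118.  139.4] [0.6045 0.5915]
(array([0.4968, 0.4119]), np.float64(23.663480851791686), np.float64(84.3991928100586))
tool shift [-0.0004  0.0006]
```

View pics/m3.png

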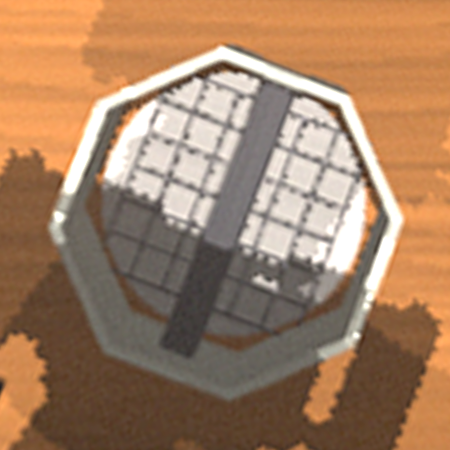

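Request:
apply_moves(moves=[[[-0.0005, 0.0005, 0.035], 0], [[0, 0, 0.04], 0], [[0, 0, 0.04], 0], [[0, 0, 0.04], 0], [[0, 0, 0.035], 0]])

```text
time_s: 42.85
tcp_pos: [0.496, 0.4112, 0.0644]
ee_rot: [[0.931, -0.365, -0.001], [-0.365, -0.931, -0.001], [-0.001, 0.001, -1.0]]
wrist_force: [0.7, -0.5, -0.4]
gripper_width: 0.52
gripper_force: 0.0
```

Request:
apply_moves(moves=[[[0, 0, 0.03], 0], [[0, 0, 0.02], 0], [[0, 0, 0], 0], [[0, 0, 0], 0], [[0, 0, 0], 0]])

```text
time_s: 43.27
tcp_pos: [0.4976, 0.413, 0.0183]
ee_rot: [[0.931, -0.364, 0.002], [-0.364, -0.931, 0.002], [0.001, -0.003, -1.0]]
wrist_force: [-0.0, 0.3, 0.3]
gripper_width: 0.518
gripper_force: 0.0
```

Request:
apply_moves(moves=[[[0, 0, 0], 0], [[0, 0, 0], 0], [[0, 0, 0], 0], [[0, 0, 0], 0], [[0, 0, 0], 0]])

```text
time_s: 43.68
tcp_pos: [0.4967, 0.412, 0.0172]
ee_rot: [[0.931, -0.365, 0.001], [-0.365, -0.931, 0.001], [0.0, -0.001, -1.0]]
wrist_force: [0.4, 0.2, -0.6]
gripper_width: 0.516
gripper_force: 0.0
```

Request:
apply_moves(moves=[[[0, 0, 0.004], 0], [[0, 0, 0.002], 0], [[0, 0, 0], 0], [[0, 0, 0], 0], [[0, 0, 0], 0]], hand=0.005)

```text
time_s: 44.1
tcp_pos: [0.4965, 0.4118, 0.0104]
ee_rot: [[0.931, -0.365, -0.0], [-0.365, -0.931, -0.0], [-0.0, 0.0, -1.0]]
wrist_force: [-0.5, 0.4, 0.6]
gripper_width: 0.226
gripper_force: 0.0
```

Request:
apply_moves(moves=[[[0, 0, 0], 0], [[0, 0, 0], 0], [[0, 0, -0.005], 0], [[0, 0, -0.02], 0], [[0, 0, 0], 0]])

```text
time_s: 44.52
tcp_pos: [0.498, 0.4133, 0.0386]
ee_rot: [[0.931, -0.364, 0.004], [-0.364, -0.931, 0.004], [0.002, -0.005, -1.0]]
wrist_force: [0.7, 1.0, -0.4]
gripper_width: 0.157
gripper_force: 30.0
```

Request:
apply_moves(moves=[[[0, 0, -0.04], 0], [[0, 0, -0.04], 0], [[0, 0, -0.04], 0], [[0, 0, -0.04], 0], [[0, 0, -0.03], 0]])

```text
time_s: 44.93
tcp_pos: [0.497, 0.4122, 0.2292]
ee_rot: [[0.931, -0.365, 0.003], [-0.365, -0.931, 0.003], [0.001, -0.004, -1.0]]
wrist_force: [0.3, 1.0, -2.2]
gripper_width: 0.156
gripper_force: 30.0
```

Request:
apply_moves(moves=[[[0, 0, 0], -7], [[0, 0, 0], -7], [[0, 0, 0], -4.4], [[-0.0003, 0.0376, 0], 0], [[-0.0003, 0.0376, 0], 0]])

```text
time_s: 45.35
tcp_pos: [0.4912, 0.337, 0.2238]
ee_rot: [[0.999, -0.05, -0.002], [-0.05, -0.999, -0.001], [-0.002, 0.001, -1.0]]
wrist_force: [0.4, 0.1, -2.4]
gripper_width: 0.154
gripper_force: 30.0
```

Request:
apply_moves(moves=[[[-0.0003, 0.0376, 0], 0], [[-0.0003, 0.0376, 0], 0], [[-0.0003, 0.0376, 0], 0], [[-0.0003, 0.0376, 0], 0], [[-0.0003, 0.0376, 0], 0]])

```text
time_s: 45.77
tcp_pos: [0.4797, 0.1473, 0.2251]
ee_rot: [[0.999, -0.052, -0.001], [-0.052, -0.999, 0.0], [-0.001, -0.0, -1.0]]
wrist_force: [1.2, 0.6, -2.3]
gripper_width: 0.159
gripper_force: 30.0
```

Request:
apply_moves(moves=[[[-0.0003, 0.0376, 0], 0], [[-0.0003, 0.0376, 0], 0], [[-0.0003, 0.0376, 0], 0], [[-0.0003, 0.0371, 0], 0], [[0, 0, 0], 0]])

```text
time_s: 46.18
tcp_pos: [0.4696, -0.0052, 0.2251]
ee_rot: [[0.998, -0.058, -0.002], [-0.059, -0.998, -0.001], [-0.002, 0.001, -1.0]]
wrist_force: [0.0, 0.2, -2.8]
gripper_width: 0.161
gripper_force: 30.0
```

Request:
apply_moves(moves=[[[0, 0, 0], 0], [[0, 0, 0], 0], [[0, 0, 0], 0], [[0, 0, 0], 0], [[0, 0, 0], 0]])

```text
time_s: 46.6
tcp_pos: [0.4717, 0.0005, 0.2254]
ee_rot: [[0.999, -0.051, -0.0], [-0.051, -0.999, 0.0], [-0.0, -0.0, -1.0]]
wrist_force: [-0.1, 0.4, -2.2]
gripper_width: 0.16
gripper_force: 30.0
```

```bash
python3 - <<'E'
from fit import *
s=st()
p=imaging.capture("wrist");z=s["tcp_pos"][2]-.011+.046
print(z,ringfit(p,s["tcp_pos"][:2],z),ringfit(p,(.4722,-.0004),.1315))
E
```

```text
t 46.6 tcp [0.4717 0.0005 0.2254] yawx -2.9 F [-0.1  0.4 -2.2] g 13.9 gf 29.999407483264804 j [ 19.9   6.8 -19.9  -0.  -63.3  67.2]
0.26042705148995177 (array([ 0.4714, -0.0009]), np.float64(41.66898120226675), np.float64(39.235130310058594)) (array([ 0.4723, -0.0007]), np.float64(41.6558066649458), np.float64(34.17730712890625))
```

Request:
apply_moves(moves=[[[0.0007, 0, 0.025], 0], [[0, 0, 0.03], 0], [[0, 0, 0.015], 0], [[0, 0, 0.004], 0], [[0, 0, 0], 0]])

```text
time_s: 47.07
tcp_pos: [0.4718, -0.0003, 0.1506]
ee_rot: [[0.999, -0.051, -0.003], [-0.051, -0.999, -0.001], [-0.002, 0.001, -1.0]]
wrist_force: [-0.3, -0.4, -1.7]
gripper_width: 0.16
gripper_force: 30.0
```

Request:
apply_moves(moves=[[[0, 0, 0.003], 0], [[0, 0, 0.003], 0], [[0, 0, 0.002], 0], [[0, 0, 0.002], 0], [[0, 0, 0], 0]])

```text
time_s: 47.48
tcp_pos: [0.4722, -0.0005, 0.1417]
ee_rot: [[0.999, -0.053, 0.0], [-0.053, -0.999, 0.0], [0.0, -0.0, -1.0]]
wrist_force: [0.5, -0.5, -2.0]
gripper_width: 0.158
gripper_force: 30.0
```

Request:
apply_moves(moves=[[[0, 0, 0.001], 0], [[0, 0, 0.001], 0], [[0, 0, 0], 0], [[0, 0, 0], 0], [[0, 0, 0], 0]])

```text
time_s: 47.9
tcp_pos: [0.4723, -0.0005, 0.1396]
ee_rot: [[0.999, -0.052, 0.0], [-0.052, -0.999, -0.0], [0.0, 0.0, -1.0]]
wrist_force: [-0.2, 0.1, -1.7]
gripper_width: 0.157
gripper_force: 30.0
```

Request:
apply_moves(moves=[[[0, 0, 0.001], 0], [[0, 0, 0.001], 0], [[0, 0, 0.0007], 0], [[0, 0, 0], 0], [[0, 0, 0], 0]])

```text
time_s: 48.32
tcp_pos: [0.4722, -0.0005, 0.1368]
ee_rot: [[0.999, -0.052, -0.0], [-0.052, -0.999, -0.0], [-0.0, 0.0, -1.0]]
wrist_force: [0.5, -0.1, -1.4]
gripper_width: 0.157
gripper_force: 30.0
```

Request:
apply_moves(moves=[[[0, 0, 0], 0], [[0, 0, 0], 0], [[0, 0, 0], 0], [[0, 0, 0], 0], [[0, 0, 0], 0]], hand=0.045)

```text
time_s: 48.73
tcp_pos: [0.4725, -0.0005, 0.1371]
ee_rot: [[0.999, -0.052, 0.001], [-0.052, -0.999, 0.0], [0.001, -0.0, -1.0]]
wrist_force: [-0.3, -0.0, -0.2]
gripper_width: 0.446
gripper_force: 0.0
```

Request:
apply_moves(moves=[[[0, 0, -0.02], 0], [[0, 0, -0.04], 0], [[0, 0, -0.04], 0], [[0, 0, -0.04], 0], [[0, 0, -0.04], 0]])

```text
time_s: 49.15
tcp_pos: [0.4718, -0.0007, 0.3191]
ee_rot: [[0.999, -0.052, 0.0], [-0.052, -0.999, 0.0], [0.0, -0.0, -1.0]]
wrist_force: [1.4, -0.2, 1.0]
gripper_width: 0.516
gripper_force: 0.0
```

Request:
apply_moves(moves=[[[0, 0, -0.04], 0], [[0, 0, -0.02], 0], [[0, 0, 0], 0], [[0, 0, 0], 0], [[0, 0, 0], 0]])

```text
time_s: 49.57
tcp_pos: [0.4717, -0.0005, 0.3757]
ee_rot: [[0.999, -0.053, -0.002], [-0.053, -0.999, 0.0], [-0.002, 0.0, -1.0]]
wrist_force: [-0.7, -0.6, -1.1]
gripper_width: 0.516
gripper_force: 0.0
```

```bash
python3 - <<'E'
from fit import *
s=st()
p=look("wrist",["sieve1","tapper_knob","tapper_hinge"],"w8",n=2)
for z in (.167,.172,.177): print(z,ringfit(p,(.4720,0),z))
p=look("side",["sieve1","tapper_knob"],n=4)
c=proj(p,[.472,0,.11]).astype(int);cv2.imwrite("pics/s8.png",cv2.resize(p["frame"][c[1]-60:c[1]+60,c[0]-80:c[0]+80],(800,600),interpolation=cv2.INTER_CUBIC))
p=look("top",["tapper_knob"],n=4)
E
```

```text
t 49.5667 tcp [ 0.4717 -0.0005  0.3757] yawx -3.01 F [-0.7 -0.6 -1.1] g 44.9 gf 0.0 j [ 19.7   2.5  -3.3  -0.  -84.3  67.3]
wrist sieve1 0.96 [257.3 161.4] [0.4505 0.0019]
wrist tapper_knob 0.75 [423.   15.3] [ 0.6203 -0.1529]
wrist tapper_hinge 0.68 [256.4  45.1] [ 0.6147 -0.0064]
0.167 (array([ 0.472 , -0.0007]), np.float64(42.08917050820229), np.float64(78.33921813964844))
0.172 (array([ 0.4724, -0.0005]), np.float64(42.0476641142768), np.float64(82.22627258300781))
0.177 (array([ 0.4732, -0.0004]), np.float64(41.948180649392576), np.float64(74.5897445678711))
side sieve1 0.94 [178.8 315.7] [0.6104 0.5844]
side sieve1 0.83 [287.1 199.8] [ 0.5289 -0.1623]
side sieve1 0.83 [287.6 205.1] [ 0.5116 -0.1252]
side sieve1 0.78 [214. 197.] [ 0.8467 -0.0259]
side tapper_knob 0.79 [272.8 147.3] [ 0.6162 -0.1669]
side tapper_knob 0.5 [275.9 200.5] [0.451  0.1853]
top tapper_knob 0.85 [310.9 171.8] [ 0.6149 -0.1459]
```

View pics/s8.png

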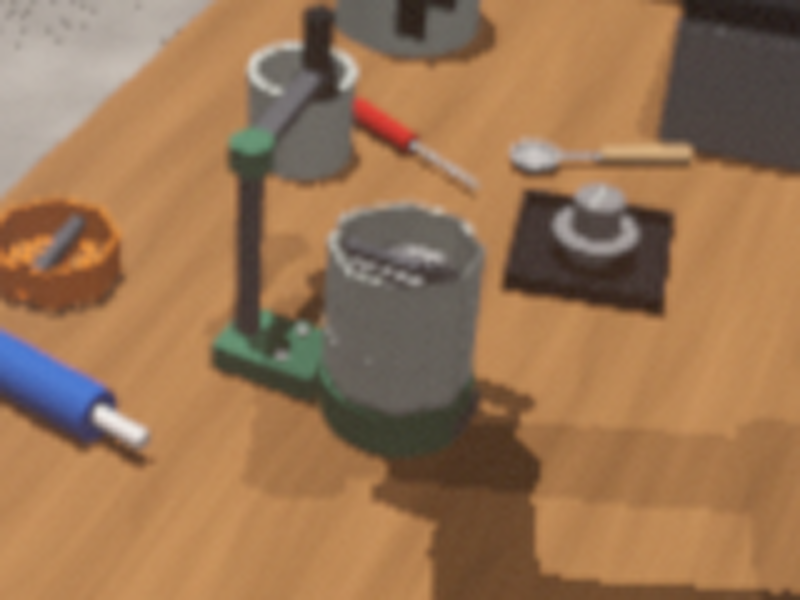

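Request:
apply_moves(moves=[[[0, 0, 0], 7], [[0, 0, 0], 7], [[0, 0, 0], 7], [[0, 0, 0], 7], [[0, 0, 0], 7]], hand=0.075)

```text
time_s: 50.43
tcp_pos: [0.4723, -0.0005, 0.3768]
ee_rot: [[0.784, -0.621, -0.0], [-0.621, -0.784, 0.0], [-0.0, 0.0, -1.0]]
wrist_force: [-0.1, -0.2, 0.2]
gripper_width: 0.802
gripper_force: 0.0
```

Request:
apply_moves(moves=[[[0, 0, 0], 7], [[0, 0, 0], 7], [[0, 0, 0], 7], [[0, 0, 0], 7], [[0, 0, 0], 7]])

```text
time_s: 50.85
tcp_pos: [0.4723, -0.0005, 0.3768]
ee_rot: [[0.286, -0.958, -0.0], [-0.958, -0.286, -0.0], [-0.0, 0.0, -1.0]]
wrist_force: [0.2, -0.2, -0.8]
gripper_width: 0.862
gripper_force: 0.0
```

Request:
apply_moves(moves=[[[0, 0, 0], 7], [[0, 0, 0], 7], [[0, 0, 0], 6], [[0.0238, -0.0262, 0], 0], [[0.0238, -0.0262, 0], 0]])

```text
time_s: 51.27
tcp_pos: [0.5223, -0.0506, 0.378]
ee_rot: [[-0.049, -0.999, 0.002], [-0.999, 0.049, 0.001], [-0.001, -0.002, -1.0]]
wrist_force: [1.4, 1.7, 0.1]
gripper_width: 0.862
gripper_force: 0.0
```

Request:
apply_moves(moves=[[[0.0238, -0.0262, 0], 0], [[0.0238, -0.0262, 0], 0], [[0.0238, -0.0262, 0], 0], [[0.0238, -0.0262, 0], 0], [[0, 0, 0], 0]])

```text
time_s: 51.68
tcp_pos: [0.6248, -0.155, 0.3727]
ee_rot: [[-0.057, -0.998, -0.005], [-0.998, 0.057, -0.001], [0.001, 0.005, -1.0]]
wrist_force: [0.2, 0.7, -1.5]
gripper_width: 0.863
gripper_force: 0.0
```

Request:
apply_moves(moves=[[[0, 0, 0], 0], [[0, 0, 0], 0], [[0, 0, 0], 0], [[0, 0, 0], 0], [[0, 0, 0], 0]])

```text
time_s: 52.1
tcp_pos: [0.6212, -0.1506, 0.3781]
ee_rot: [[-0.051, -0.999, 0.002], [-0.999, 0.051, 0.0], [-0.0, -0.002, -1.0]]
wrist_force: [-0.4, 0.3, -0.2]
gripper_width: 0.862
gripper_force: 0.0
```

```bash
python3 - <<'E'
from fit import *
s=st()
p=look("wrist",["tapper_knob","tapper_hinge"],n=2)
E
```

```text
t 52.1 tcp [ 0.6212 -0.1506  0.3781] yawx -92.94 F [-0.4  0.3 -0.2] g 75.0 gf 0.0 j [  0.9  20.4  19.6   0.  -89.1  -3.8]
wrist tapper_knob 0.66 [259.2 183.9] [ 0.6198 -0.1537]
```

Request:
apply_moves(moves=[[[0.002, 0, 0.04], 0], [[0, 0, 0.04], 0], [[0, 0, 0.04], 0], [[0, 0, 0.017], 0], [[0, 0, 0], 0]])

```text
time_s: 52.67
tcp_pos: [0.6186, -0.1527, 0.2342]
ee_rot: [[-0.053, -0.999, -0.011], [-0.999, 0.053, 0.002], [-0.001, 0.011, -1.0]]
wrist_force: [-0.4, 0.3, 0.6]
gripper_width: 0.863
gripper_force: 0.0
```

Request:
apply_moves(moves=[[[0, 0, 0], 0], [[0, 0, 0], 0], [[0, 0, 0], 0], [[0, 0, 0], 0], [[0, 0, 0], 0]], hand=0.02)

```text
time_s: 53.08
tcp_pos: [0.6222, -0.1534, 0.2415]
ee_rot: [[-0.052, -0.999, 0.003], [-0.999, 0.052, -0.0], [-0.0, -0.003, -1.0]]
wrist_force: [0.1, -0.2, 0.2]
gripper_width: 0.568
gripper_force: 0.0
```

Request:
apply_moves(moves=[[[0, 0, 0], 0], [[0, 0, 0], 0], [[0, 0, 0], 0], [[0, 0, 0], 0], [[0, 0, 0], 0]])

```text
time_s: 53.5
tcp_pos: [0.6217, -0.1534, 0.24]
ee_rot: [[-0.052, -0.999, 0.0], [-0.999, 0.052, -0.0], [0.0, -0.0, -1.0]]
wrist_force: [0.1, -0.6, 1.2]
gripper_width: 0.315
gripper_force: 30.0
```

```bash
python3 - <<'E'
from look import *
s=st();R=np.array(s["ee_rot"]);K=np.array(s["tcp_pos"])[:2];H=np.array([.6162,-.0084])
v=K-H;print("r",np.linalg.norm(v),"ang rel shaker",np.degrees(np.arctan2(-v[1],-v[0]))+3.0)
v*=.145/np.linalg.norm(v);a=-np.radians(6);M=np.array([[np.cos(a),-np.sin(a)],[np.sin(a),np.cos(a)]])
print(R[:2,:2].T@(M@v-v))
E
```

```text
t 53.5 tcp [ 0.6217 -0.1534  0.24  ] yawx -93.01 F [ 0.1 -0.6  1.2] g 27.4 gf 29.995436368044466 j [  0.6  22.9   4.4   0.  -71.4  -3.6]
r 0.1451238020422087 ang rel shaker 95.17749790087723
[0.0006 0.0152]
```

Request:
apply_moves(moves=[[[0.0006, 0.0152, 0], 6], [[0.0006, 0.0152, 0], 6], [[0.0006, 0.0152, 0], 6], [[0.0006, 0.0152, 0], 6], [[0.0006, 0.0152, 0], 6]])

```text
time_s: 53.92
tcp_pos: [0.5481, -0.1366, 0.24]
ee_rot: [[-0.549, -0.836, 0.002], [-0.836, 0.549, 0.0], [-0.001, -0.001, -1.0]]
wrist_force: [1.7, 2.1, 1.0]
gripper_width: 0.314
gripper_force: 30.0
```

Request:
apply_moves(moves=[[[0.0006, 0.0152, 0], 6], [[0.0006, 0.0152, 0], 6], [[0.0006, 0.0152, 0], 6], [[0.0006, 0.0152, 0], 6], [[0.0006, 0.0152, 0], 6]])

```text
time_s: 54.33
tcp_pos: [0.493, -0.0853, 0.24]
ee_rot: [[-0.894, -0.449, 0.002], [-0.449, 0.894, 0.0], [-0.002, -0.001, -1.0]]
wrist_force: [3.2, 1.0, -1.8]
gripper_width: 0.308
gripper_force: 30.0
```

Request:
apply_moves(moves=[[[0.0006, 0.0152, 0], 6], [[0.0006, 0.0152, 0], 6], [[0.0006, 0.0152, 0], 6], [[0, 0, 0], 0], [[0, 0, 0], 0]])

```text
time_s: 54.75
tcp_pos: [0.4753, -0.0435, 0.24]
ee_rot: [[-0.987, -0.159, 0.001], [-0.159, 0.987, 0.0], [-0.001, -0.0, -1.0]]
wrist_force: [1.4, 0.0, -1.7]
gripper_width: 0.313
gripper_force: 30.0
```

```bash
cat > ang.py <<'E'
from look import *
s=st();R=np.array(s["ee_rot"]);K=np.array(s["tcp_pos"])[:2];H=np.array([.6162,-.0084])
v=K-H;g=np.degrees(np.arctan2(-v[1],-v[0]))+3.0;print("r",np.linalg.norm(v),"ang rel shaker",g)
t=np.radians(-3);T=H-.145*np.array([np.cos(t),np.sin(t)]);print("target",T,"tool shift",R[:2,:2].T@(T-K))
E
python3 ang.py
```

```text
t 54.75 tcp [ 0.4753 -0.0435  0.24  ] yawx -170.86 F [ 1.4  0.  -1.7] g 27.3 gf 30.002225779462606 j [ 14.3   6.7 -17.9   0.  -65.4 -95.2]
r 0.14519599959569157 ang rel shaker 17.005062372578045
target [ 0.4714 -0.0008] tool shift [-0.0029  0.0428]
```

Request:
apply_moves(moves=[[[0.0006, 0.0152, 0], 6], [[0.0006, 0.0152, 0], 6], [[0.0005, 0.0127, 0], 5], [[0, 0, 0], 0], [[0, 0, 0], 0]])

```text
time_s: 55.17
tcp_pos: [0.4712, -0.0014, 0.24]
ee_rot: [[-0.991, 0.136, 0.0], [0.136, 0.991, -0.0], [-0.0, -0.0, -1.0]]
wrist_force: [0.0, 0.2, 0.9]
gripper_width: 0.316
gripper_force: 30.0
```

Request:
apply_moves(moves=[[[0, 0, 0], 0], [[0, 0, 0], 0], [[0, 0, 0], 0], [[0, 0, 0], 0], [[0, 0, 0], 0]])

```text
time_s: 55.58
tcp_pos: [0.4712, -0.0016, 0.24]
ee_rot: [[-0.99, 0.139, 0.001], [0.139, 0.99, -0.0], [-0.001, -0.0, -1.0]]
wrist_force: [1.3, -0.5, -0.8]
gripper_width: 0.316
gripper_force: 30.0
```

```bash
python3 ang.py
```

```text
t 55.5833 tcp [ 0.4712 -0.0016  0.24  ] yawx 172.0 F [ 1.3 -0.5 -0.8] g 27.5 gf 29.999995927792042 j [  19.7    6.1  -18.6    0.   -65.3 -117.7]
r 0.14519377342057263 ang rel shaker 0.3198914548798424
target [ 0.4714 -0.0008] tool shift [-0.0001  0.0008]
```

Within 0.3°. Release, rise, and inspect.

Request:
apply_moves(moves=[[[0, 0.0008, 0], 0], [[0, 0, 0], 0], [[0, 0, 0], 0], [[0, 0, 0], 0], [[0, 0, 0], 0]])

```text
time_s: 56.0
tcp_pos: [0.4712, -0.0006, 0.24]
ee_rot: [[-0.99, 0.139, 0.0], [0.139, 0.99, -0.0], [-0.0, -0.0, -1.0]]
wrist_force: [2.1, -2.0, -0.1]
gripper_width: 0.309
gripper_force: 30.0
```

Request:
apply_moves(moves=[[[0, 0, 0], 0], [[0, 0, 0], 0], [[0, 0, 0], 0], [[0, 0, 0], 0], [[0, 0, 0], 0]], hand=0.075)

```text
time_s: 56.42
tcp_pos: [0.4707, -0.0003, 0.2398]
ee_rot: [[-0.99, 0.139, -0.001], [0.139, 0.99, 0.0], [0.001, 0.0, -1.0]]
wrist_force: [-0.3, 0.7, -0.3]
gripper_width: 0.604
gripper_force: 0.0
```

Request:
apply_moves(moves=[[[0, 0, 0], 0], [[0, 0, -0.02], 0], [[0, 0, -0.04], 0], [[0, 0, -0.04], 0], [[0, 0, -0.04], 0]])

```text
time_s: 56.83
tcp_pos: [0.4704, -0.0005, 0.3815]
ee_rot: [[-0.99, 0.139, -0.001], [0.139, 0.99, -0.0], [0.001, -0.0, -1.0]]
wrist_force: [0.8, 1.1, -0.3]
gripper_width: 0.855
gripper_force: 0.0
```

Request:
apply_moves(moves=[[[0, 0, -0.03], 0], [[0.03, 0, 0], 0], [[0.03, 0, 0], 0], [[0, 0, 0], 0], [[0, 0, 0], 0]])

```text
time_s: 57.25
tcp_pos: [0.4106, 0.008, 0.4108]
ee_rot: [[-0.99, 0.138, 0.002], [0.138, 0.99, 0.001], [-0.002, 0.001, -1.0]]
wrist_force: [0.6, 0.1, 0.3]
gripper_width: 0.865
gripper_force: 0.0
```

```bash
python3 - <<'E'
from fit import *
s=st()
p=look("wrist",["tapper_knob","tapper_hinge"],n=1)
q=look("side",["tapper_knob"],n=1)
c=proj(q,[.472,0,.13]).astype(int);b=cv2.resize(q["frame"][c[1]-60:c[1]+60,c[0]-50:c[0]+50],(400,480))
a=cv2.resize(p["frame"][:,50:370],(400,480))
cv2.imwrite("pics/f1.png",np.hstack([a,b]))
E
```

```text
t 57.25 tcp [0.4106 0.008  0.4108] yawx 172.07 F [0.6 0.1 0.3] g 75.2 gf 0.0 j [  24.    -4.5   -5.4   -0.   -89.  -121.9]
wrist tapper_knob 0.59 [257.3 229.5] [ 0.4735 -0.0012]
wrist tapper_hinge 0.75 [268.6 296.1] [ 0.612  -0.0029]
side tapper_knob 0.6 [291.5 175.1] [0.4616 0.0068]
```

View pics/f1.png

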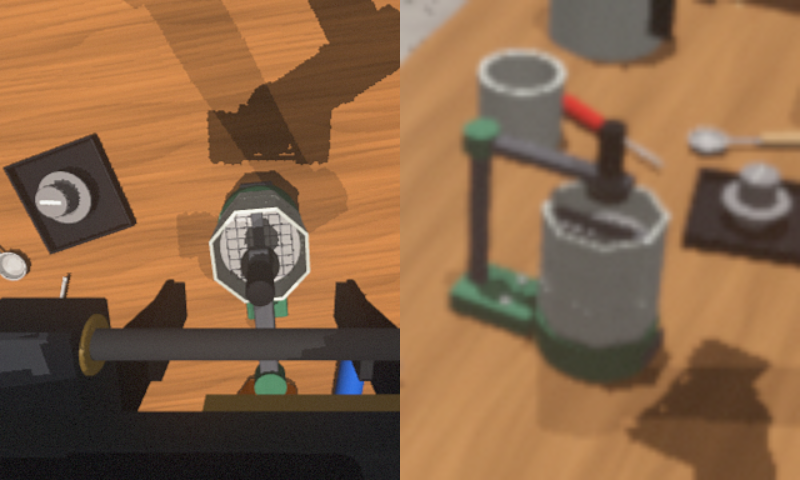

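The picture shows the stack home on the seat, the tapper arm straight over it, and the cap standing in the tray.

```bash
python3 -c "
from station import r
print(r.finish_job())"
```

```text
the job is handed in; nothing more can be done
None
```

The job is handed in: the cap stands in the black tray, all three aluminium sieves are stacked on the seat with their keys aligned, and the tapper arm is back to within about 0.3° of straight over the stack. The hand-in returned no verdict.

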